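Lock a sensor barrel at its setting with a holding key

TASK

On the sensor test stand, fit the blue holding key fully down over the flat tang on top of the black barrel, and turn key and barrel clockwise until the key's steel arm just rests against the stop post: that is the setting. With the key and post holding the barrel still there, turn the knurled brass lock ring clockwise until it is fully home and nip it up to about 1 newton metre, no more than half as much again, so that the arm is not forced against the post. Leave the key on, and leave the other things on the bench alone.

Things in the scene. Friction and masses are not known exactly. Their poses are not given: they have to be found in the camera images.
- housing: Sensor test stand bolted to the bench: dark base plate 12 mm thick (x -43 to +87, y -50 to +50 mm in its frame); grey and aluminium column, radius 34 mm up to 22 mm high, then 26 mm up to 60 mm. Origin: on the bench, under the upright axis shared by column, ring and barrel; z up. The stop post stands towards its +x.
- post: Upright steel stop post of the stand, 12 mm in diameter, its top 112 mm over the bench; collar 20 mm wide, 8 mm high at its foot. Origin: centre of its foot on the base plate (12 mm over the bench), at x +72, y -12 mm in the stand's frame; axes parallel to the stand's. The key's arm comes to rest against its +y side.
- barrel (a joint): Turn of the barrel in the stand, rad, growing clockwise seen from above. 0 is the setting: the tang points along the stand's x and a fitted key's arm lies against the post (within 0.12, as the key has play). Starts at -0.7 to -0.35, stays where left, friction 0.12 N m. Only key and post stop it there; without them it runs on to 0.9.
- tang (a point): Foot of the tang: centre of the black barrel's flat top (42 mm across), 90 mm over the bench, 6 mm above the ring; turns with the barrel, x along the tang, z up. Tang: steel bar 36 (x) x 10 (y) mm, 9 mm high, with a step 32 x 6 mm, 3 mm high, on top. The key also fits half a turn round, but only with its x along this x does its arm reach the post.
- ring (a joint): Turn of the lock ring relative to the barrel, rad, growing clockwise seen from above. Starts at 0 to 0.3; comes hard against its seat at 1.0 and is then nipped up to about 1 N m (about 13 N of arm on post, 72 mm out; 25 N is too much); stays where left. Running drag 0.30 N m, more than the barrel's own friction, so an unheld barrel just turns along with it.
- ring_mid (a point): Centre of the knurled brass lock ring, 73 mm over the bench; turns with the ring. Ring 62 mm across, 22 mm tall (62 to 84 mm over the bench), red mark on top. Grip it across from above, fingers astride the fitted key (its block stays within a radius of 29 mm, its top 112 mm over the bench). Below the ring the fingers have room down to 22 mm over the bench.
- key: Loose holding key, about 110 g: blue block 46 (x) x 32 (y) x 22 mm high, blind slot 38 (x) x 12 mm, 12 mm deep in its underside; steel arm 12 mm wide, 8 thick (13 to 21 mm above the underside) along +x to 88 mm. White line on top. Origin: centre of the underside, z up. Grip it across its 32 mm width. Fitted, its underside rests on the barrel's top.
- key_tip (a point): End of the key's steel arm: 88 mm along +x from the key's origin, 17 mm above its underside.
- module: Black engine control module with grey plug, 95 x 55 x 24 mm, loose bystander; it may lie where the key might have lain.
- mouse: Black computer mouse on the blue mat, loose bystander.
- screwdriver: Screwdriver with orange handle, loose bystander.
- spare_ring: Spare brass ring lying on the bench, 62 mm across, loose bystander (not the one to turn).
- handset: Grey handheld tester, 140 x 60 mm, loose bystander.
- meter: Green multimeter, 150 x 75 mm, loose bystander.
Mind the look-alikes: they are no part of the job. Of the things like the key, leave any that is pink, purple or red; of the rest the larger one is meant.

How it is judged:
On the way, in this order (a step that is already met when the one before it is completed fails the run):
1. the key is fully down over the tang, its arm on the post's side, while the barrel is still short of its setting (horizontal distance between key and tang below 0.004 m and z of key in the frame of tang between -0.003 and 0.003 m and angle between the x axis of key and the x axis of tang, either way round below 0.2 rad and angle between key's own z axis and vertical below 0.1 rad and x of key_tip in the frame of post above -0.03 m and value of joint barrel below -0.2 rad), for 0.1 s.
2. key and barrel are turned to the setting, arm against the post, the key still fully down (horizontal distance between key and tang below 0.004 m and z of key in the frame of tang between -0.003 and 0.003 m and angle between the x axis of key and the x axis of tang, either way round below 0.2 rad and angle between key's own z axis and vertical below 0.1 rad and value of joint barrel between -0.18 and 0.18 rad and x of key_tip in the frame of post above -0.03 m and y of key_tip in the frame of post below 0.03 m), for 0.1 s.
3. the lock ring is home and nipped up, pressing the key's arm on the post with over 8 N, while the key holds the barrel at its setting (horizontal distance between key and tang below 0.004 m and z of key in the frame of tang between -0.003 and 0.003 m and angle between the x axis of key and the x axis of tang, either way round below 0.2 rad and angle between key's own z axis and vertical below 0.1 rad and value of joint barrel between -0.18 and 0.18 rad and x of key_tip in the frame of post above -0.03 m and value of joint ring above 0.95 rad and contact force between key and post above 8 N), for 0.1 s.
At the end, for the whole second after the job is handed in: Key at rest fully down on the barrel (underside within 3 mm of its top, 4 mm of its axis, 0.2 rad of the tang, upright within 0.1 rad), arm tip under 30 mm past the post's axis on its +y side, barrel within 0.18 rad of its setting, lock ring within 0.05 rad of tight (above 0.95) (all of step 2 and value of joint ring above 0.95 rad and linear speed of key below 0.01 m/s); the robot touches nothing.
It fails at once if the key's arm is forced against the stop post with more than 25 N (contact force between key and post above 25 N).
It fails at once if the barrel is turned past its setting by more than 0.25 rad (value of joint barrel above 0.25 rad).
It fails at once if another thing on the bench is moved by more than 30 mm (distance of any of module, mouse, screwdriver, spare_ring, handset, meter from where it was at the start of the episode above 0.03 m).
It also fails if it takes over 64 s, if anything falls off the work surface, if the arm or the gripper's body presses on something with over 40 N, if the wrist force passes 120 N, or if a joint passes its speed limit or range.

ROBOT

A 6-joint arm with a two-finger parallel gripper is mounted at the origin on the work surface. World frame = base frame: x ahead of the robot, y to its left, z up, the work surface at z = 0. Lengths are in m, angles in rad, forces in N, time in s.
With the tool pointing down it reaches from about 0.325 to 0.9 m from the base axis. Payload 6.1 kg.
Tool frame: the origin (TCP) lies midway between the tips of the shut fingers; the grasp point (between the pads) lies pinch_z behind it (pinch_z is the distance from the TCP to the grasp point, in m); x points along the fingers, y is the direction in which the jaws open and shut, and the axes are right-handed (so a half turn about x gives the same grasp; the last joint's range is limited). The gripper opens to 85 mm and grips with 20 to 120 N. Pads are 22 mm wide; open, the fingers measure 114 mm over their backs; the gripper's body (76 mm by 85 mm) begins 54 mm behind the grasp point. The pads swing forward as they close: fully open they stand 13 mm farther back than shut.
Start: joints at [-1.239, 0.22, 1.526, -0, 1.395, -0.126], TCP at [0.276, -0.561, 0.198] pointing down, gripper open.
Joint ranges: [-2.98, 2.98], [-0.91, 2.08], [0.09, 2.57], [-1.24, 4.39], [0.2, 2.65], [-2.68, 2.68]. Speed limits (rad/s): [2.57, 2.57, 3.01, 3.14, 3.14, 3.14].

INTERFACE

Orientations are given as a rotation vector (axis times angle).
In Python, from rig import * gives the robot as it stands. The module is installed in compiled form; this text tells all that it offers.
- The arm moves only by the shell command python3 -m handwheel 'ROWS' [OPENING]. ROWS is JSON, a list of rows, each a list of 4 numbers: the shift along the tool's x, y, z in cm, then the turn about the tool's x in rad. In form: [[x, y, z, twist], ...]. A call has 1 to 5 rows; each row shifts and turns the commanded pose from where the row before left it, along the tool's axes as they then stand; what a row does not reach is not made up. A row lasts 1/10 s, in which the tool goes at most 50 mm and 8.59 degrees, less where a joint would pass 70% of its speed; a pose out of reach is approached as far as the arm can. A call with a gripper value outside its range is refused whole. OPENING is the finger opening in cm, from 0 to 8.54, set as the call begins (- or left out, the last holds). The fingers move at their own pace and stop on an object; the grip force is fixed at half the most. Time passes only in rows, so rows that do not move let the fingers close. It gives the time, the measured TCP pose, the force and the opening at its end, in the units of the state.
- sense(): the state, without advancing time (a new reading comes with each control period).
- capture(name): name is "side" or "top"; returns the picture (400x640x3 uint8, red, green, blue); there is no depth.
- camera_info(name): a dict with "mtx" (3x3 intrinsics, pixels), "origin" and "attitude" of the camera in the world. Camera axes: x right, y up, looking along -z (the intrinsics and any distortion apply to the point x, -y, -z); pixel columns grow to the right and rows downward; lengths in m; the calibration is good to about 2 mm. A picture is of the moment at which its call begins. camera_info takes no time and is no camera call.
- close_job(): hands the job in, once; it reports no verdict.
The state is a dict: "t": time; "joint_positions": joint angles; "qvel": joint speeds; "tau": joint torques, N m; "tcp_pos": TCP position; "eef_rot": TCP orientation; "wrist_force": force on the tool from outside, world axes, zero at the start; "ft_torque": the same for the moment, N m; "width": finger opening in m.
Only numpy, scipy, OpenCV 4.12 (cv2) and the standard library are available. Lean on these libraries where they do the work, as an engineer would, in place of code of your own. Each camera call takes 0.05 s, during which the arm holds its last target.

## Working session

There is one attempt and no reset: what is moved stays moved. The work goes in short steps, Python scripts to look and compute and a shell command to move; the robot and the scene stay as the last step left them, time stands still between calls to the robot, and variables do not carry over. Pictures are saved under pics/ and viewed, and the job is handed in when it is done.

```bash
mkdir -p pics; python3 - <<'E'
from rig import *
import cv2
for n in("side","top"):
    im=capture(n); cv2.imwrite(f"pics/{n}0.png",im[:,:,::-1]); print(n,camera_info(n))
print(sense())
E
```

```text
side {'mtx': array([[377.48234685,   0.        , 316.51728198],
       [  0.        , 377.48234685, 194.62939563],
       [  0.        ,   0.        ,   1.        ]]), 'origin': array([0.28624052, 0.88521637, 0.85389845]), 'attitude': array([ 0.16804112, -1.23854406, -2.606806  ])}
top {'mtx': array([[493.10565972,   0.        , 316.68642993],
       [  0.        , 493.10565972, 195.36084713],
       [  0.        ,   0.        ,   1.        ]]), 'origin': array([ 0.34919113, -0.01810866,  2.01650302]), 'attitude': array([ 0.06532174, -0.06611574, -1.5525972 ])}
{'t': 0.1, 'joint_positions': array([-1.23908886e+00,  2.21193030e-01,  1.52751400e+00, -3.03637952e-05,
        1.39471551e+00, -1.26117660e-01]), 'qvel': array([-0.00057677, -0.00200725, -0.00078769, -0.0002927 ,  0.00121883,
        0.00012592]), 'tau': array([ 5.24197021e-04, -4.98245859e+01, -3.90547407e+01, -2.26762363e-04,
        5.66422343e-03, -3.42896374e-05]), 'tcp_pos': array([ 0.27602129, -0.5600531 ,  0.19687119]), 'eef_rot': array([ 1.96749707,  0.46031258, -1.96793652]), 'wrist_force': array([-0.10145629, -0.5368346 , -0.16968249]), 'ft_torque': array([-0.01945763,  0.01367185, -0.01366943]), 'width': 0.08519741895269375}
```

View pics/side0.png

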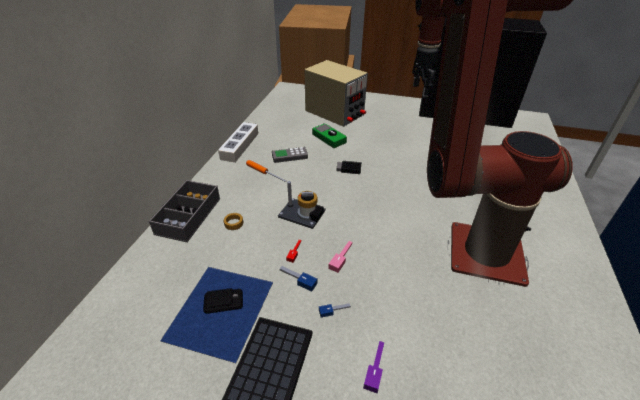

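View pics/top0.png

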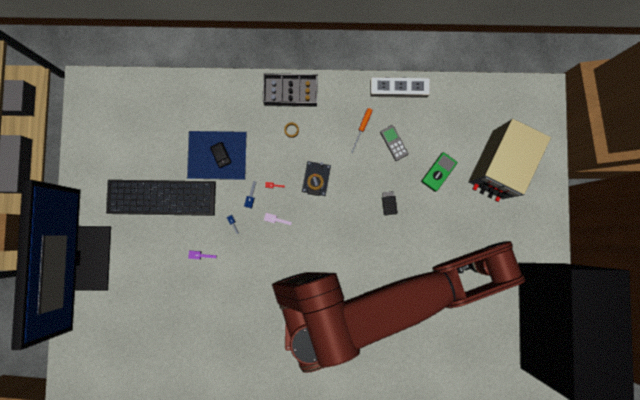

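The top view shows the stand at (316,179), the larger blue key at (250,195) and the smaller blue one at (233,224). In the side view the larger key is at (303,279). Next I'll enlarge both views.

```bash
python3 - <<'E'
import cv2
t=cv2.imread("pics/top0.png"); s=cv2.imread("pics/side0.png")
def crop(im,x,y,w,h,k,n): cv2.imwrite(n,cv2.resize(im[y:y+h,x:x+w],None,fx=k,fy=k,interpolation=cv2.INTER_CUBIC))
crop(t,220,150,120,90,6,"pics/tc.png")
crop(s,265,175,80,60,10,"pics/sc1.png")
crop(s,270,250,90,70,8,"pics/sc2.png")
crop(t,295,155,45,45,13,"pics/tc2.png")
E
```

```text
(no output)
```

View pics/tc.png

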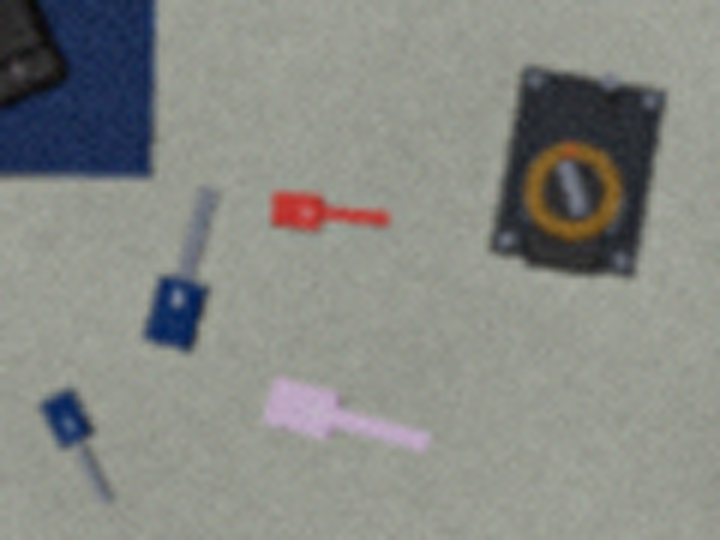

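View pics/sc1.png

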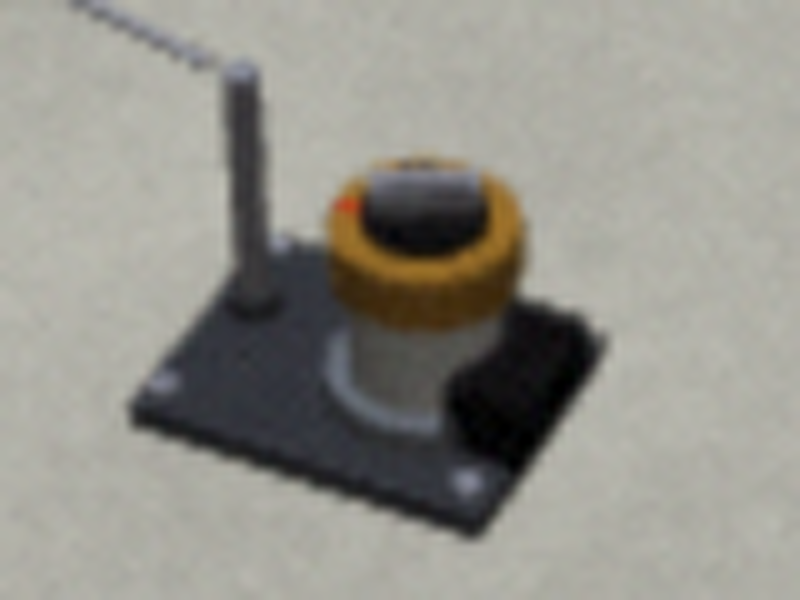

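View pics/sc2.png

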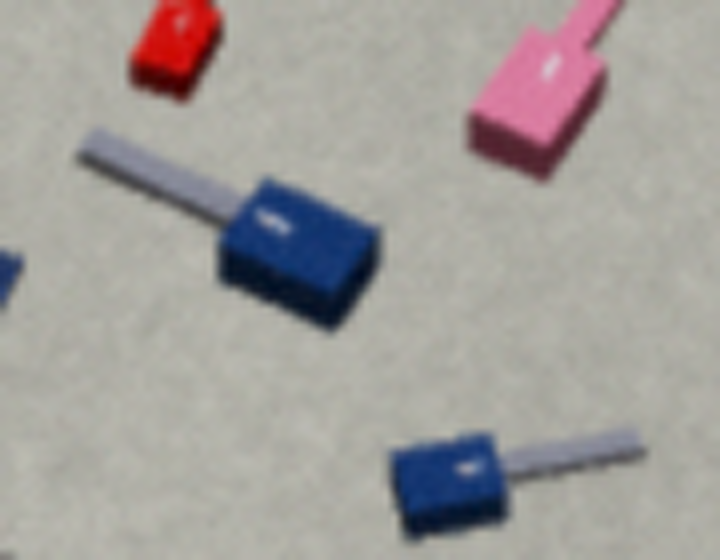

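View pics/tc2.png

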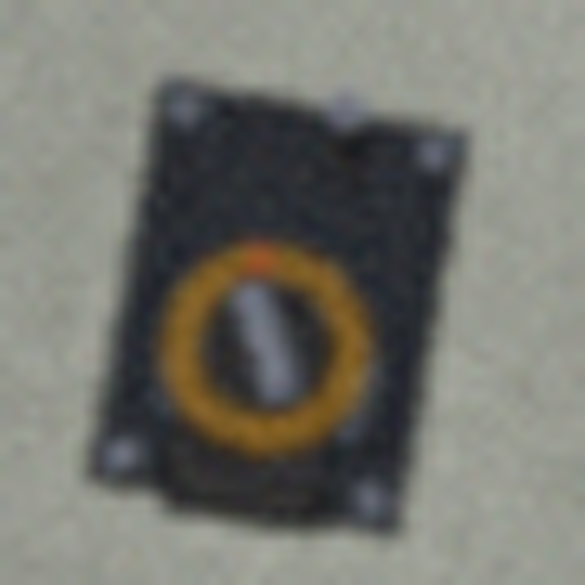

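```bash
cat > h.py <<'E'
import numpy as np, cv2, json
from scipy.spatial.transform import Rotation as R
from scipy.optimize import least_squares
from rig import *
CI={n:camera_info(n) for n in("side","top")}
def proj(n,P):
    c=CI[n]; P=np.atleast_2d(P)
    q=R.from_rotvec(c["attitude"]).inv().apply(P-c["origin"])
    q=q*[1,-1,-1]; p=q@c["mtx"].T
    return p[:,:2]/p[:,2:]
def uv(x,y,k,ox,oy): return np.array([(x+.5)/k-.5+ox,(y+.5)/k-.5+oy])
def T(p,L):  # p=x,y,yaw ; L local pts
    L=np.atleast_2d(L).astype(float); c,s=np.cos(p[2]),np.sin(p[2])
    return np.c_[p[0]+c*L[:,0]-s*L[:,1],p[1]+s*L[:,0]+c*L[:,1],L[:,2]]
def fit(obs,p0):
    f=lambda p:np.concatenate([(proj(n,T(p,l))[0]-u) for n,l,u in obs])
    r=least_squares(f,p0,loss='soft_l1'); return r.x,f(r.x).reshape(-1,2)
def overlay(im,n,p,polys,k,ox,oy,w,h,fn,cols=None):
    c=cv2.resize(im[oy:oy+h,ox:ox+w],None,fx=k,fy=k,interpolation=cv2.INTER_CUBIC)
    for P in polys:
        q=(proj(n,T(p,P))-[ox,oy]+.5)*k-.5
        cv2.polylines(c,[np.round(q).astype(np.int32)],False,(0,255,0),1)
    cv2.imwrite(fn,c)
E
cat > f1.py <<'E'
from h import *
t=lambda x,y:uv(x,y,13,295,155); s=lambda x,y:uv(x,y,10,265,175)
m=.001
B=lambda x,y,z:np.array([x,y,z])*m
obs=[("top",B(87,50,12),t(165,80)),("top",B(87,-50,12),t(467,130)),("top",B(-43,-50,12),t(398,528)),("top",B(-43,50,12),t(93,480)),
("top",B(72,-12,112),t(350,104)),("top",B(0,0,84),t(266,348)),
("side",B(72,-12,112),s(241,70)),("side",B(0,0,84),s(427,215)),("side",B(87,50,12),s(133,405)),("side",B(-43,50,12),s(475,520)),("side",B(-43,-50,12),s(605,337))]
ps,r=fit(obs,[.5,0,0]); print("stand",ps,np.degrees(ps[2])); print(np.round(r,2))
t=lambda x,y:uv(x,y,6,220,150); s=lambda x,y:uv(x,y,8,270,250)
obs=[("top",B(23,16,22),t(157,275)),("top",B(23,-16,22),t(208,283)),("top",B(-23,-16,22),t(190,351)),("top",B(-23,16,22),t(145,343)),("top",B(88,0,21),t(209,187)),
("side",B(23,-16,22),s(268,180)),("side",B(-23,-16,22),s(381,230)),("side",B(-23,16,22),s(333,293)),("side",B(23,16,22),s(222,243)),("side",B(88,0,21),s(88,137)),("side",B(-23,16,0),s(332,330)),("side",B(23,16,0),s(222,280))]
pk,r=fit(obs,[.45,.15,0]); print("key",pk,np.degrees(pk[2])); print(np.round(r,2))
json.dump(dict(s=list(ps),k=list(pk)),open("p.json","w"))
circ=lambda r,z,n=40:np.array([[r*np.cos(a),r*np.sin(a),z] for a in np.linspace(0,2*np.pi,n)])*m
box=lambda x0,x1,y0,y1,z:np.array([[x0,y0,z],[x1,y0,z],[x1,y1,z],[x0,y1,z],[x0,y0,z]])*m
pol=[box(-43,87,-50,50,12),circ(31,84),circ(31,62),circ(21,90),circ(6,112)+B(72,-12,0)]
kp=[box(-23,23,-16,16,22),box(-23,23,-16,16,0),box(23,88,-6,6,21),box(23,88,-6,6,13)]
T0=cv2.imread("pics/top0.png");S0=cv2.imread("pics/side0.png")
overlay(T0,"top",ps,pol,13,295,155,45,45,"pics/o1.png");overlay(S0,"side",ps,pol,10,265,175,80,60,"pics/o2.png")
overlay(T0,"top",pk,kp,12,238,175,40,40,"pics/o3.png");overlay(S0,"side",pk,kp,10,272,255,55,45,"pics/o4.png")
a=[cv2.imread(f"pics/o{i}.png") for i in(1,2,3,4)]
a=[cv2.resize(x,(400,300)) if 0 else x for x in a]
E
python3 f1.py
```

```text
stand [ 0.56804514 -0.00902628 -0.16046643] -9.19404895352868
[[-0.69 -0.52]
 [ 0.07 -0.1 ]
 [-0.17  0.38]
 [-0.83 -0.25]
 [-0.45  0.19]
 [-0.27 -0.23]
 [ 0.26 -0.36]
 [ 0.04 -0.09]
 [-0.5  -0.75]
 [ 0.7  -0.63]
 [ 0.39 -0.91]]
key [ 0.48703593  0.2600385  -0.23747138] -13.606108024786376
[[ 0.   -0.36]
 [-0.88  0.29]
 [-0.86 -0.09]
 [-0.99 -0.75]
 [-0.63 -0.08]
 [ 0.04 -0.81]
 [ 0.28 -0.53]
 [ 0.46 -0.09]
 [-0.24 -0.65]
 [-0.06 -0.27]
 [ 0.62  0.3 ]
 [-0.   -0.25]]
```

View pics/o1.png

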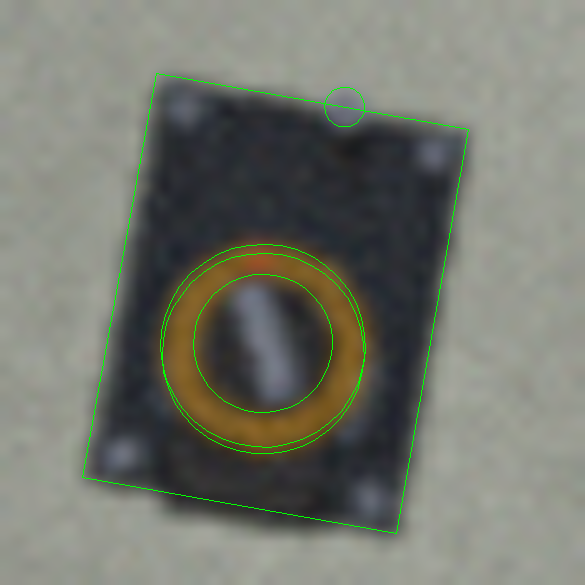

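View pics/o2.png

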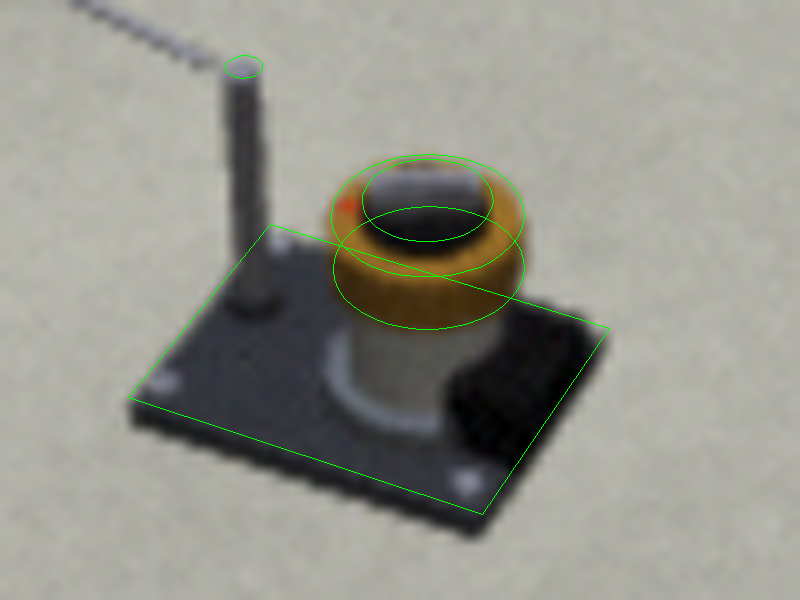

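View pics/o3.png

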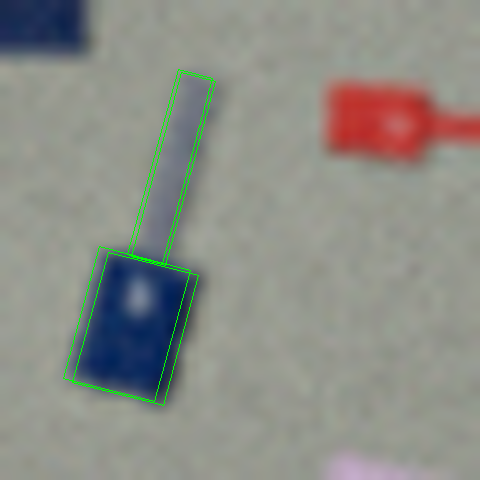

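View pics/o4.png

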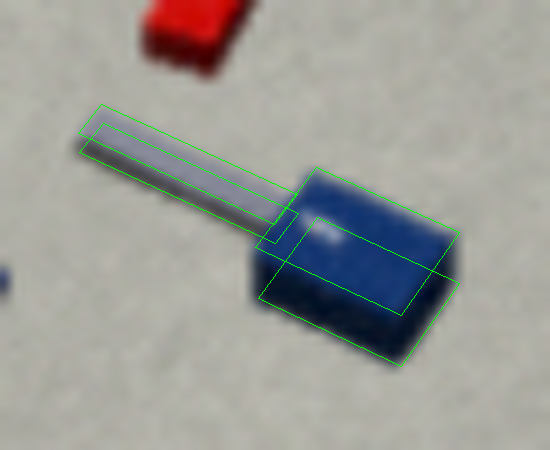

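```bash
python3 - <<'E'
import rig; print([ (n,getattr(rig,n)) for n in dir(rig) if not n.startswith('__')])
from h import *
s=sense(); M=R.from_rotvec(s["eef_rot"]).as_matrix(); print(M.round(4))
# tang pca
im=cv2.imread("pics/top0.png").astype(float)
p=json.load(open("p.json"))["s"]
c=proj("top",T(p,[0,0,.099]))[0]; print(c)
y,x=np.mgrid[170:188,306:326]
pt=im[170:188,306:326]
d=np.hypot(x-c[0],y-c[1]); b=pt[...,0]-60; b[(d>5.2)]=0; b=b.clip(0)  # blue channel
print(pt[...,0].astype(int))
w=b/b.sum(); mx,my=(w*x).sum(),(w*y).sum(); C=np.cov(np.c_[x.ravel(),y.ravel()].T,aweights=w.ravel())
e,v=np.linalg.eigh(C); v=v[:,1]; v*=-np.sign(v[1]); print(mx,my,v,e)
# map direction to world
def inv(u,z):
    return least_squares(lambda q:proj("top",[q[0],q[1],z])[0]-u,[.5,0]).x
a=inv(np.array([mx,my]),.1);bb=inv(np.array([mx,my])+v*4,.1); print(a,np.degrees(np.arctan2(*(bb-a)[::-1])))
E
```

```text
[('Unreachable', <class 'rig.Unreachable'>), ('camera_info', <function make.<locals>.<lambda> at 0x7efbe521c680>), ('capture', <function make.<locals>.drawn_camera at 0x7efbe521c0e0>), ('close_job', <function connect.<locals>.done at 0x7efbe5197740>), ('pinch_z', 0.0187), ('sense', <function make.<locals>.<lambda> at 0x7efbe521c5e0>)]
[[-6.00e-04  4.42e-01 -8.97e-01]
 [ 1.70e-03 -8.97e-01 -4.42e-01]
 [-1.00e+00 -1.80e-03 -2.00e-04]]
[314.72356587 180.6427711 ]
[[ 60  57  47  44  51  55  54  52  51  55  47  56  52  53  49  46  50  52
   60  55]
 [ 53  49  48  47  52  49  50  55  54  57  53  50  46  52  54  55  51  45
   51  52]
 [ 61  47  51  52  47  55  48  50  54  54  52  53  51  49  51  50  52  53
   50  57]
 [ 53  54  52  52  54  54  45  44  54  50  51  46  53  56  51  51  47  48
   48  53]
 [ 49  56  43  50  48  45  45  43  44  43  39  42  42  39  50  48  48  52
   51  53]
 [ 51  53  50  51  45  41  34  33  41  41  41  32  43  41  53  51  52  54
   49  50]
 [ 49  42  51  49  37  39  49  58  67  59  47  40  38  38  46  52  49  50
   51  57]
 [ 47  46  49  43  39  41  58 101 123  9
[... 326 characters left out ...]
 46  63 114 131 109  72  48  43  33  32  46  54
   49  48]
 [ 48  52  46  41  44  53  41  54  82 125 124  83  57  42  30  38  35  57
   54  46]
 [ 53  58  48  41  42  43  44  55  81 121 132  95  61  39  38  38  48  75
   62  46]
 [ 52  60  47  35  37  41  50  45  68 113 122  97  64  38  39  42  63  70
   62  51]
 [ 64  65  54  39  37  35  44  45  54  95 103  79  53  31  35  42  59  67
   50  47]
 [ 52  69  55  39  45  38  39  36  42  52  51  46  40  34  31  51  68  61
   50  45]
 [ 47  53  48  39  38  38  37  42  39  29  42  33  37  27  42  60  75  59
   47  50]]
314.9760797342193 180.84252491694352 [-0.30213065 -0.95326653] [0.75463339 6.60971716]
[ 0.56716245 -0.01003193] 18.48567200030594
```

```bash
cat > rel.py <<'E'
import sys
from h import *
# usage: rel x y z yaw_deg(of tool y)
def rel(x,y,z,yaw):
    s=sense(); M=R.from_rotvec(s["eef_rot"]).as_matrix()
    d=M.T@(np.array([x,y,z])-s["tcp_pos"])*100
    cur=np.degrees(np.arctan2(M[1,1],M[0,1])); tw=np.radians((cur-yaw+180)%360-180)
    print("t",round(s["t"],2),"tcp",s["tcp_pos"].round(4),"yaw",round(cur,2),"tilt",M[:,0].round(4),"w",round(s["width"],4),"F",s["wrist_force"].round(1),"T",s["ft_torque"].round(2))
    print("shift cm",d.round(2),"twist",round(tw,3),"q",s["joint_positions"].round(2))
if __name__=="__main__": rel(*map(float,sys.argv[1:]))
E
P='[[0,-3.7,-3.2,0],[0,-3.7,-3.2,0],[0,-3.7,-3.2,0],[0,-3.7,-3.2,0],[0,-3.7,-3.2,0]]'
python3 -m handwheel '[[0,-3.7,-3.2,0],[0,-3.7,-3.2,0],[0,-3.7,-3.2,0],[0,-3.7,-3.2,0],[0,-3.7,-3.2,0]]' 8.5
python3 -m handwheel '[[0,-3.7,-3.2,0],[0,-3.7,-3.2,0],[0,-3.7,-3.2,0],[0,-3.7,-3.2,0],[0,-3.7,-3.2,0]]'
python3 -m handwheel '[[0,-3.7,-3.2,0],[0,-3.7,-3.2,0],[0,-3.7,-3.2,0],[0,-3.7,-3.2,0],[0,-3.7,-3.2,0]]'
python3 -m handwheel '[[0,-3.7,-3.2,0.1],[0,0,0,0.14],[0,0,0,0.14],[0,0,0,0.14],[0,0,0,0.14]]'
python3 rel.py 0.487 0.260 0.08 -103.6
```

```text
t: 0.6
tcp_pos: [0.3379, -0.3219, 0.1974]
eef_rot: [1.968, 0.459, -1.968]
wrist_force: [0.8, 0.3, 0.2]
width: 0.085
t: 1.1
tcp_pos: [0.3996, -0.0854, 0.1978]
eef_rot: [1.968, 0.458, -1.967]
wrist_force: [1.0, -0.2, -0.8]
width: 0.0853
t: 1.6
tcp_pos: [0.4614, 0.1515, 0.1977]
eef_rot: [1.967, 0.458, -1.967]
wrist_force: [0.7, -1.7, 0.2]
width: 0.085
t: 2.1
tcp_pos: [0.4734, 0.1969, 0.1973]
eef_rot: [-2.111, 0.22, 2.114]
wrist_force: [-0.3, -0.3, -0.7]
width: 0.0849
t 2.1 tcp [0.4734 0.1969 0.1973] yaw -101.88 tilt [-1.2e-03 -3.0e-04 -1.0e+00] w 0.0849 F [-0.3 -0.3 -0.7] T [-0.   -0.01 -0.04]
shift cm [11.72 -6.46 -0.05] twist 0.03 q [ 0.24 -0.05  1.81 -0.    1.38  2.02]
```

```bash
python3 -m handwheel '[[4,-2.2,0,0.03],[4,-2.2,0,0],[4,-2.1,0,0],[0,0,0,0]]'
python3 rel.py 0.487 0.260 0.004 -103.6
python3 - <<'E'
from h import *
for n,(ox,oy,w,h,k) in {"side":(250,230,90,75,8),"top":(225,165,60,60,9)}.items():
    im=capture(n)[:,:,::-1]; cv2.imwrite(f"pics/{n}1.png",cv2.resize(im[oy:oy+h,ox:ox+w],None,fx=k,fy=k,interpolation=cv2.INTER_CUBIC))
E
```

```text
t: 2.5
tcp_pos: [0.4828, 0.2599, 0.0704]
eef_rot: [-2.089, 0.249, 2.114]
wrist_force: [-1.3, 0.2, -0.9]
width: 0.085
t 2.5 tcp [0.4828 0.2599 0.0704] yaw -103.21 tilt [-0.0122 -0.0038 -0.9999] w 0.085 F [-1.3  0.2 -0.9] T [-0.04 -0.02 -0.04]
shift cm [ 6.64 -0.15 -0.48] twist 0.007 q [0.35 0.18 1.83 0.   1.15 2.15]
```

View pics/side1.png

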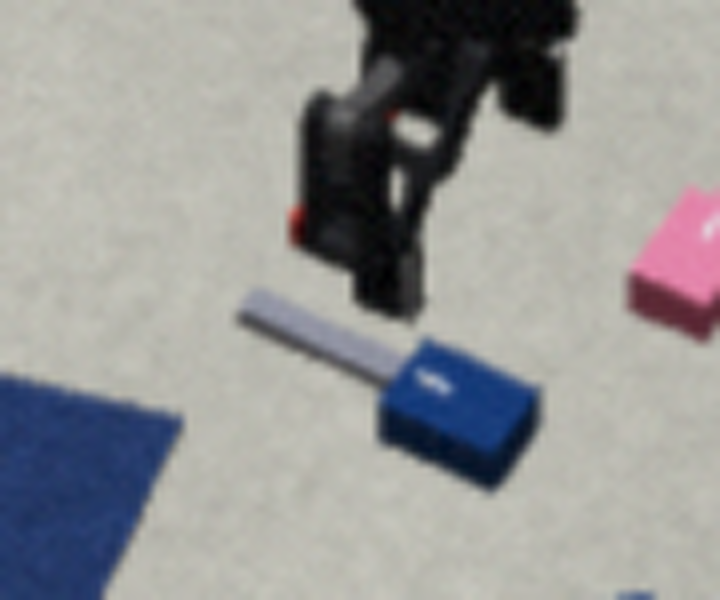

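View pics/top1.png

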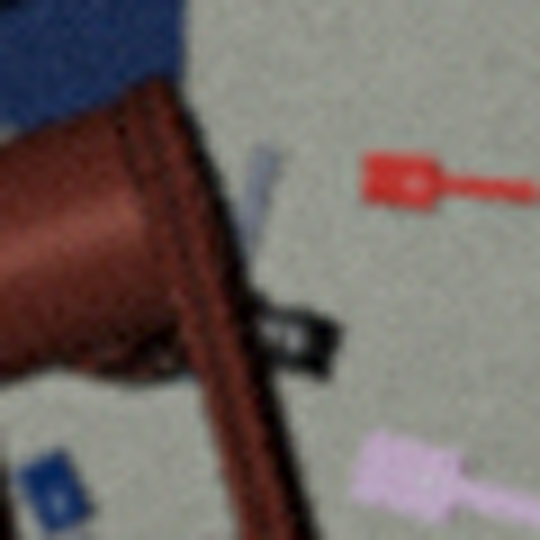

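```bash
python3 -m handwheel '[[0,0,0,0],[0,0,0,0]]';python3 rel.py 0.487 0.260 0.004 -103.6
python3 -m handwheel '[[1.5,0,-0.1,0],[1.5,0,-0.1,0],[1.5,0,-0.1,0],[0,0,0,0]]';python3 rel.py 0.487 0.260 0.004 -103.6
```

```text
t: 2.8
tcp_pos: [0.4899, 0.2601, 0.0805]
eef_rot: [-2.101, 0.243, 2.093]
wrist_force: [-0.4, -0.6, -0.3]
width: 0.0848
t 2.8 tcp [0.4899 0.2601 0.0805] yaw -103.34 tilt [ 0.0041  0.0013 -1.    ] w 0.0848 F [-0.4 -0.6 -0.3] T [ 0.   -0.02  0.  ]
shift cm [7.65 0.09 0.31] twist 0.004 q [ 0.35  0.17  1.82 -0.    1.15  2.15]
t: 3.2
tcp_pos: [0.4885, 0.2582, 0.0293]
eef_rot: [-2.094, 0.248, 2.105]
wrist_force: [-0.2, -0.1, -0.8]
width: 0.0847
t 3.2 tcp [0.4885 0.2582 0.0293] yaw -103.32 tilt [-0.0056 -0.002  -1.    ] w 0.0847 F [-0.2 -0.1 -0.8] T [-0.06  0.04 -0.01]
shift cm [ 2.53 -0.15  0.17] twist 0.005 q [ 0.34  0.24  1.84 -0.    1.06  2.15]
```

```bash
python3 -m handwheel '[[0,0,0,0],[0,0,0,0]]';python3 rel.py 0.487 0.260 0.004 -103.6
python3 - <<'E'
from h import *
for n,(ox,oy,w,h,k) in {"side":(260,240,70,60,10)}.items():
    im=capture(n)[:,:,::-1]; cv2.imwrite(f"pics/{n}2.png",cv2.resize(im[oy:oy+h,ox:ox+w],None,fx=k,fy=k,interpolation=cv2.INTER_CUBIC))
E
```

```text
t: 3.4
tcp_pos: [0.4913, 0.2595, 0.033]
eef_rot: [-2.098, 0.245, 2.098]
wrist_force: [-0.8, 0.8, 0.5]
width: 0.0851
t 3.4 tcp [0.4913 0.2595 0.033 ] yaw -103.31 tilt [ 2.e-04  1.e-04 -1.e+00] w 0.0851 F [-0.8  0.8  0.5] T [-0.02 -0.01 -0.  ]
shift cm [2.9  0.05 0.43] twist 0.005 q [0.34 0.24 1.84 0.   1.07 2.15]
```

View pics/side2.png

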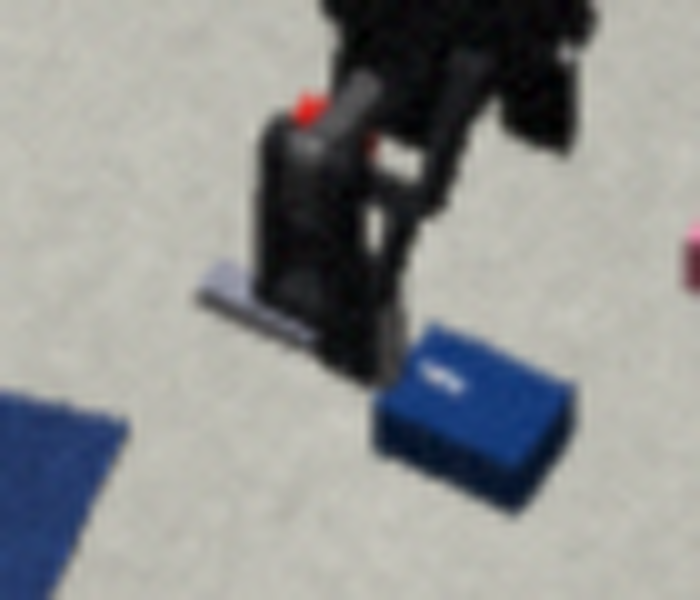

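```bash
python3 - <<'E'
from h import *
s=sense(); M=R.from_rotvec(s["eef_rot"]).as_matrix()
for yy in(-.0425,-.057):
  for zz in(-.011,.011):
    P=s["tcp_pos"]+M@[-.013,yy,zz]; print(yy,zz,(proj("side",P)-[260,240]+.5)*10)
print((proj("side",[[.487,.260,.022]])-[260,240]+.5)*10)
E
```

```text
-0.0425 -0.011 [[343.62672817 423.218869  ]]
-0.0425 0.011 [[415.22081742 456.60698342]]
-0.057 -0.011 [[314.3357479  462.49312098]]
-0.057 0.011 [[386.40298123 496.5487729 ]]
[[478.09848322 390.26744109]]
```

```bash
python3 - <<'E'
from h import *
s=sense(); M=R.from_rotvec(s["eef_rot"]).as_matrix()
for L in([0,0,0],[-.013,0,0],[-.013,.0425,-.011],[-.013,.0425,.011],[-.013,.057,.011],[-.1,0,0],[-.05,-.057,0]):
    P=s["tcp_pos"]+M@L; print(L,(proj("side",P)-[260,240]+.5)*10)
im=capture("side")[:,:,::-1]; cv2.imwrite("pics/side3.png",cv2.resize(im[170:320,220:400],None,fx=4.4,fy=4,interpolation=cv2.INTER_CUBIC))
E
```

```text
[0, 0, 0] [[461.89546921 358.93497174]]
[-0.013, 0, 0] [[461.2139445  328.15651955]]
[-0.013, 0.0425, -0.011] [[504.32878891 207.74457726]]
[-0.013, 0.0425, 0.011] [[573.24152772 237.58880652]]
[-0.013, 0.057, 0.011] [[598.47310226 202.61760911]]
[-0.1, 0, 0] [[456.35434487 108.69132113]]
[-0.05, -0.057, 0] [[345.42717615 389.11758912]]
```

View pics/side3.png

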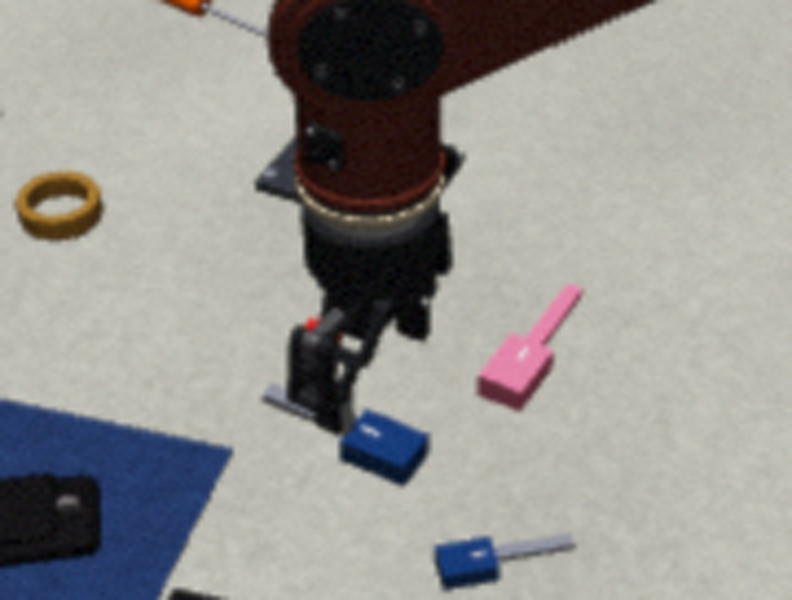

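```bash
python3 - <<'E'
from h import *
s=sense(); M=R.from_rotvec(s["eef_rot"]).as_matrix()
im=capture("top")[:,:,::-1]; ox,oy,k=225,165,10
c=cv2.resize(im[oy:oy+60,ox:ox+60],None,fx=k,fy=k,interpolation=cv2.INTER_CUBIC)
for yy in(.0425,.057,-.0425,-.057):
  for zz in(-.011,.011):
   for xx in(-.013,-.06):
    q=(proj("top",s["tcp_pos"]+M@[xx,yy,zz])[0]-[ox,oy]+.5)*k
    cv2.circle(c,tuple(int(v) for v in q),3,(0,255,0) if xx>-.05 else (0,255,255),-1)
cv2.imwrite("pics/top4.png",c)
im=capture("side")[:,:,::-1]; ox,oy,k=250,210,8
c=cv2.resize(im[oy:oy+75,ox:ox+90],None,fx=k,fy=k,interpolation=cv2.INTER_CUBIC)
for yy in(.0425,.057,-.0425,-.057):
  for zz in(-.011,.011):
   for xx in(-.013,-.06):
    q=(proj("side",s["tcp_pos"]+M@[xx,yy,zz])[0]-[ox,oy]+.5)*k
    cv2.circle(c,tuple(int(v) for v in q),3,(0,255,0) if xx>-.05 else (0,255,255),-1)
cv2.imwrite("pics/side4.png",c)
E
```

```text
(no output)
```

View pics/top4.png

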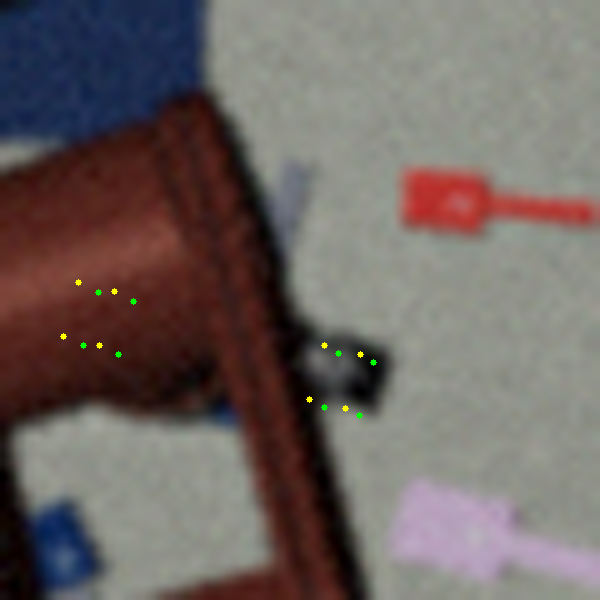

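View pics/side4.png

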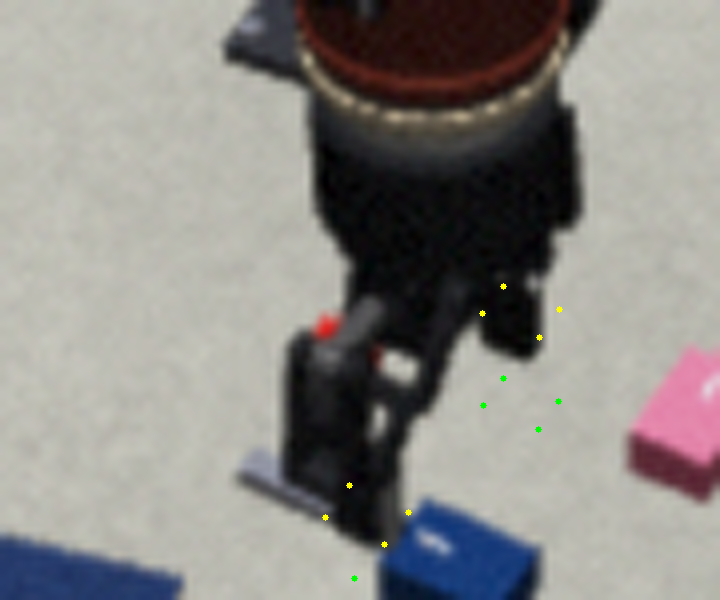

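```bash
python3 -m handwheel '[[0.8,0,0.2,0],[0.8,0,0.2,0],[0,0,0,0],[0,0,0,0]]';python3 rel.py 0.487 0.260 0.004 -103.6
cat > cap.py <<'E'
import sys
from h import *
n,ox,oy,w,h,k,fn=sys.argv[1:8]; ox,oy,w,h,k=map(int,(ox,oy,w,h,k))
im=capture(n)[:,:,::-1]; c=cv2.resize(im[oy:oy+h,ox:ox+w],None,fx=k,fy=k,interpolation=cv2.INTER_CUBIC); cv2.imwrite(f"pics/{fn}_raw.png",im)
s=sense(); M=R.from_rotvec(s["eef_rot"]).as_matrix()
for yy in(.0425,-.0425):
  for zz in(-.011,.011):
    q=(proj(n,s["tcp_pos"]+M@[-.013,yy,zz])[0]-[ox,oy]+.5)*k
    cv2.circle(c,tuple(int(v) for v in q),3,(0,255,0),-1)
cv2.imwrite(f"pics/{fn}.png",c)
E
python3 cap.py side 250 220 90 75 8 s5
```

```text
t: 4.0
tcp_pos: [0.4865, 0.2602, 0.0162]
eef_rot: [-2.097, 0.245, 2.1]
wrist_force: [1.1, -0.1, 1.1]
width: 0.0848
t 4.0 tcp [0.4865 0.2602 0.0162] yaw -103.29 tilt [-1.3e-03 -4.0e-04 -1.0e+00] w 0.0848 F [ 1.1 -0.1  1.1] T [-0.03 -0.    0.06]
shift cm [ 1.22  0.01 -0.05] twist 0.005 q [0.35 0.25 1.86 0.   1.03 2.15]
```

View pics/s5.png

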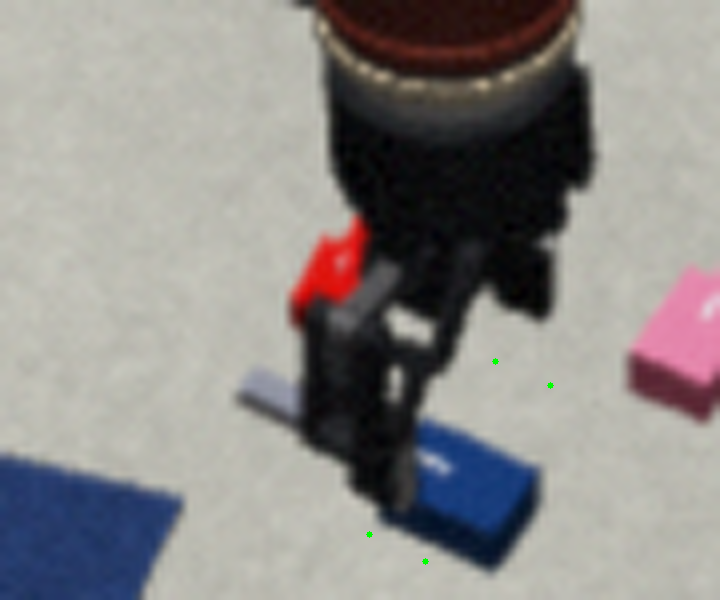

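```bash
python3 -m handwheel '[[0.6,0,0,0],[0.6,0,0,0],[0,0,0,0],[0,0,0,0]]';python3 rel.py 0.487 0.260 0.004 -103.6
python3 cap.py side 250 220 90 75 8 s6; python3 cap.py top 225 165 60 60 10 t6
```

```text
t: 4.45
tcp_pos: [0.4869, 0.2602, 0.0045]
eef_rot: [-2.098, 0.245, 2.099]
wrist_force: [-0.2, -0.6, 0.4]
width: 0.0848
t 4.45 tcp [0.4869 0.2602 0.0045] yaw -103.31 tilt [-8.e-04 -3.e-04 -1.e+00] w 0.0848 F [-0.2 -0.6  0.4] T [ 0.06 -0.    0.02]
shift cm [ 0.05  0.02 -0.01] twist 0.005 q [0.35 0.27 1.86 0.   1.01 2.15]
```

View pics/s6.png

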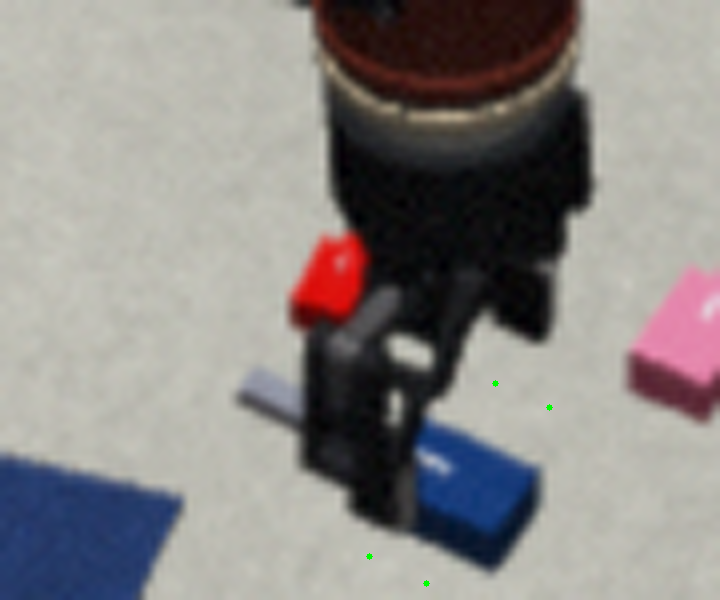

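View pics/t6.png

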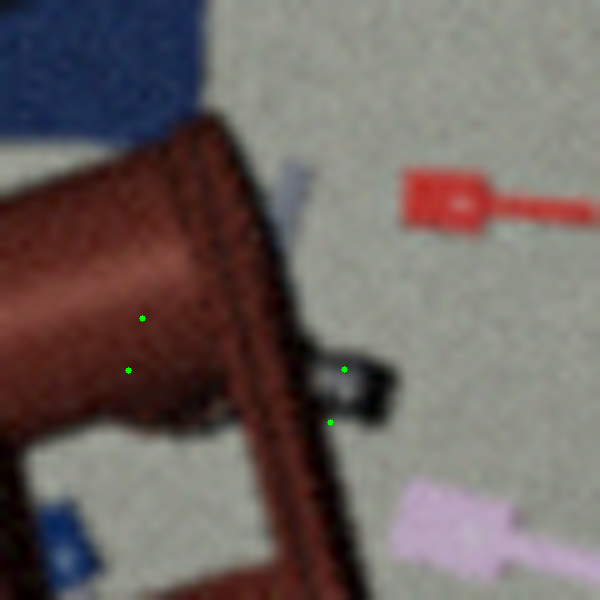

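```bash
cat >> h.py <<'E'
def ray(n,u,z):
    return least_squares(lambda q:proj(n,[q[0],q[1],z])[0]-u,[.5,0]).x
E
python3 - <<'E'
from h import *
for z in (.0,.0175,.03,.04):
  a=ray("side",uv(385,525,8,250,220),z); b=ray("side",uv(527,340,8,250,220),z); print(z,a,b,(a+b)/2,np.linalg.norm(a-b))
  print(ray("top",uv(390,390,10,225,165),z))
E
```

```text
0.0 [0.51122813 0.27269651] [0.48684901 0.17938719] [0.49903857 0.22604185] 0.09644153169441759
[0.48130055 0.19944546]
0.0175 [0.50661718 0.28524963] [0.48273769 0.19385263] [0.49467743 0.23955113] 0.09446503577084192
[0.48015406 0.19755744]
0.03 [0.50332364 0.29421616] [0.47980103 0.20418508] [0.49156234 0.24920062] 0.0930532529682569
[0.47933513 0.19620886]
0.04 [0.50068881 0.30138937] [0.47745171 0.21245104] [0.48907026 0.25692021] 0.09192382672628616
[0.47867999 0.19512999]
```

```bash
python3 -m handwheel '[[0,0,0,0],[0,0,0,0],[0,0,0,0],[0,0,0,0]]' 4.5;python3 rel.py 0.487 0.260 0.004 -103.6
python3 cap.py side 250 220 90 75 8 s7
```

```text
t: 4.95
tcp_pos: [0.4873, 0.2604, 0.005]
eef_rot: [-2.099, 0.245, 2.098]
wrist_force: [-0.0, 0.4, -0.6]
width: 0.045
t 4.95 tcp [0.4873 0.2604 0.005 ] yaw -103.3 tilt [ 2.e-04  1.e-04 -1.e+00] w 0.045 F [-0.   0.4 -0.6] T [-0.    0.01 -0.03]
shift cm [0.1  0.04 0.02] twist 0.005 q [0.35 0.27 1.86 0.   1.01 2.15]
```

View pics/s7.png

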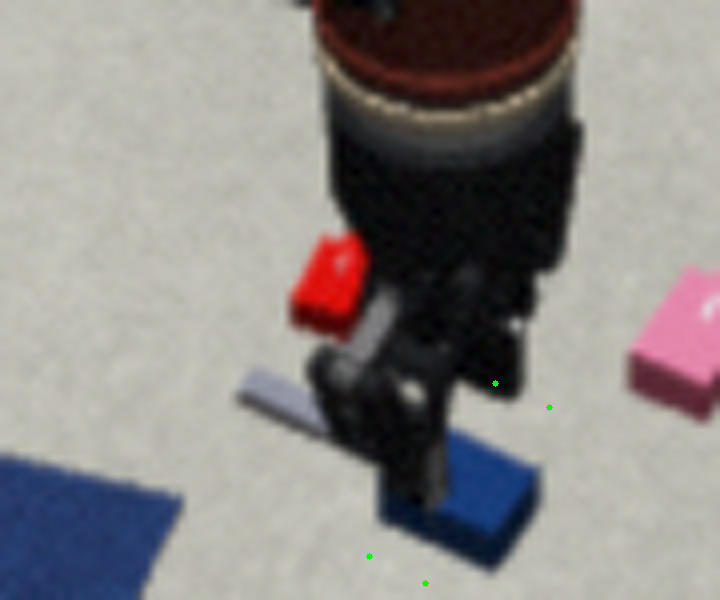

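```bash
python3 -m handwheel '[[0,0,0,0],[0,0,0,0],[0,0,0,0],[0,0,0,0]]' 2.6;python3 rel.py 0.487 0.260 0.004 -103.6
python3 cap.py side 250 220 90 75 8 s8
```

```text
t: 5.4
tcp_pos: [0.4872, 0.2603, 0.0049]
eef_rot: [-2.098, 0.245, 2.098]
wrist_force: [-0.4, 0.3, -0.4]
width: 0.026
t 5.4 tcp [0.4872 0.2603 0.0049] yaw -103.3 tilt [ 0.  0. -1.] w 0.026 F [-0.4  0.3 -0.4] T [0.03 0.03 0.03]
shift cm [0.09 0.04 0.01] twist 0.005 q [0.35 0.27 1.86 0.   1.01 2.15]
```

View pics/s8.png

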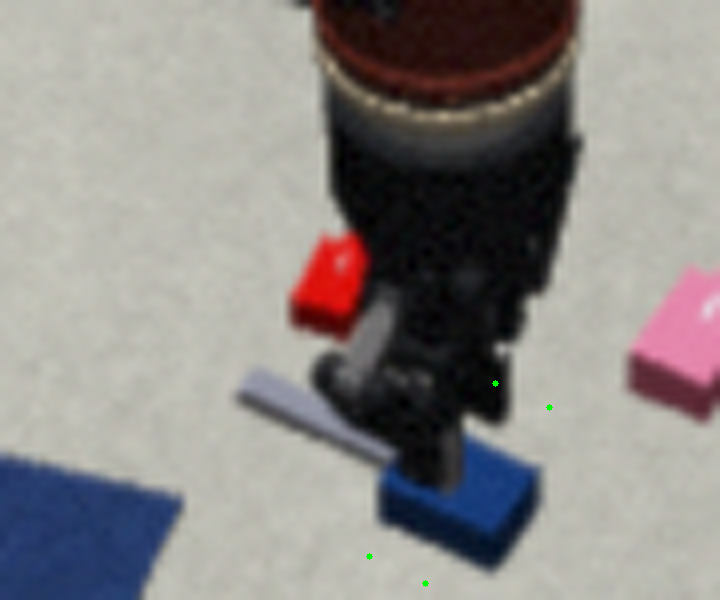

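```bash
python3 - <<'E'
from h import *
for z in (.02,.025,.03,.035,.04):
  a=ray("side",uv(435,485,8,250,220),z); b=ray("side",uv(487,425,8,250,220),z); print(z,a,b,(a+b)/2,np.linalg.norm(a-b))
E
python3 -m handwheel '[[0,0,0,0],[0,0,0,0],[0,0,0,0]]' 0;python3 cap.py side 250 220 90 75 8 s9
```

```text
0.02 [0.49470682 0.26643713] [0.48498671 0.23672719] [0.48984677 0.25158216] 0.031259570392733825
0.025 [0.49345687 0.27014729] [0.48379504 0.24061549] [0.48862596 0.25538139] 0.031072140074270664
0.03 [0.49220692 0.27385745] [0.48260337 0.24450379] [0.48740515 0.25918062] 0.03088470975580713
0.035 [0.49095697 0.27756761] [0.48141171 0.24839209] [0.48618434 0.26297985] 0.030697279437343735
0.04 [0.48970702 0.28127777] [0.48022004 0.25228039] [0.48496353 0.26677908] 0.030509849118880376
t: 5.75
tcp_pos: [0.4872, 0.2603, 0.0049]
eef_rot: [-2.098, 0.245, 2.098]
wrist_force: [0.8, -0.8, 0.9]
width: 0.0001
```

View pics/s9.png

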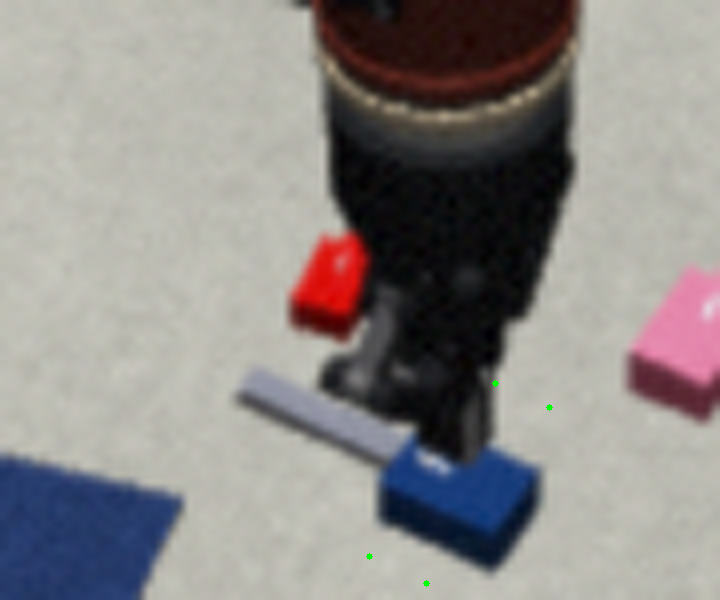

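```bash
python3 - <<'E'
from h import *
for z in (.005,.02,.025,.03,.035):
  print(z,ray("side",uv(462,458,8,250,220),z))
print(CI["side"])
E
python3 -m handwheel '[[-1,0,0,0],[0,0,0,0],[0,0,0,0],[0,0,0,0]]';python3 cap.py side 250 220 90 75 8 s10; python3 cap.py top 225 165 60 60 10 t10
python3 rel.py 0.487 0.260 0.004 -103.6
```

```text
0.005 [0.49283631 0.24149361]
0.02 [0.48918577 0.25286816]
0.025 [0.48796892 0.25665968]
0.03 [0.48675207 0.2604512 ]
0.035 [0.48553523 0.26424271]
{'mtx': array([[377.48234685,   0.        , 316.51728198],
       [  0.        , 377.48234685, 194.62939563],
       [  0.        ,   0.        ,   1.        ]]), 'origin': array([0.28624052, 0.88521637, 0.85389845]), 'attitude': array([ 0.16804112, -1.23854406, -2.606806  ])}
t: 6.2
tcp_pos: [0.4873, 0.2603, 0.0151]
eef_rot: [-2.099, 0.245, 2.098]
wrist_force: [0.7, -0.2, 0.5]
width: -0.0001
t 6.3 tcp [0.487  0.2603 0.0148] yaw -103.3 tilt [-3.e-04 -1.e-04 -1.e+00] w -0.0001 F [ 0.5  0.1 -0. ] T [-0.01 -0.06 -0.01]
shift cm [ 1.08  0.03 -0.  ] twist 0.005 q [ 0.35  0.26  1.86 -0.    1.03  2.15]
```

View pics/s10.png

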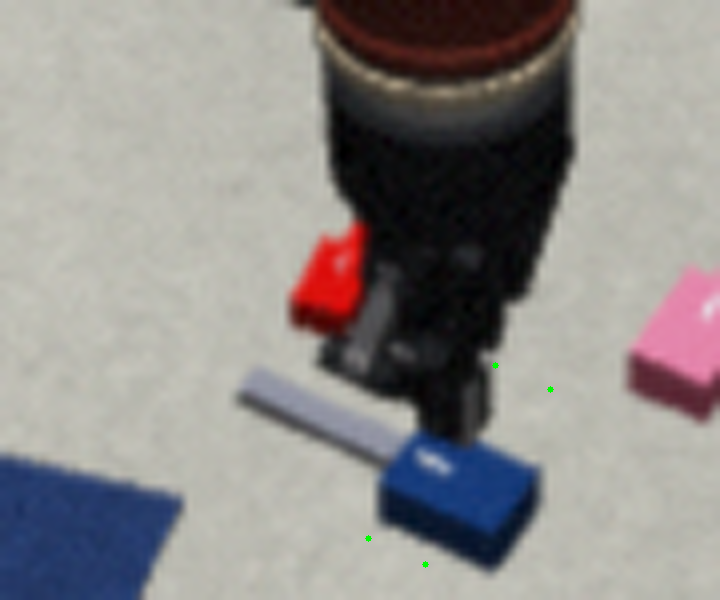

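View pics/t10.png

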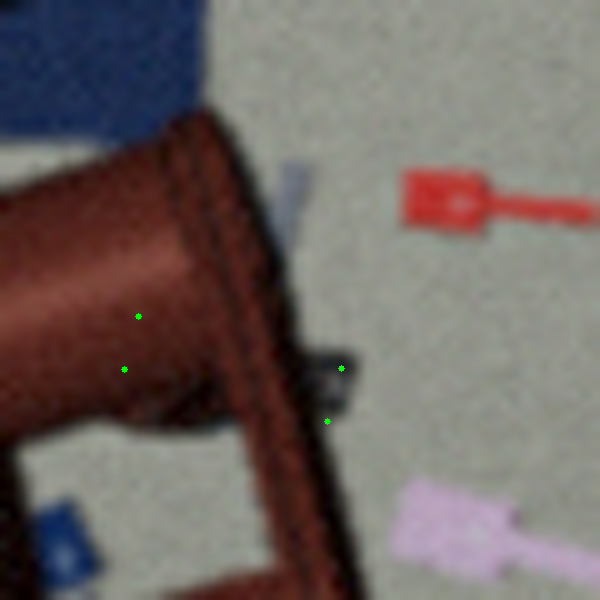

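```bash
python3 -m handwheel '[[0.5,0,0,0],[0.5,0,0,0],[0,0,0,0],[0,0,0,0],[0,0,0,0]]'; for i in 1; do python3 -m handwheel '[[0.2,0,0,0],[0,0,0,0]]'; python3 -m handwheel '[[0.2,0,0,0],[0,0,0,0]]'; done
```

```text
t: 6.8
tcp_pos: [0.4872, 0.2603, 0.0049]
eef_rot: [-2.098, 0.245, 2.098]
wrist_force: [0.0, 0.0, 0.4]
width: 0.0001
t: 7.0
tcp_pos: [0.4871, 0.2603, 0.0028]
eef_rot: [-2.098, 0.245, 2.098]
wrist_force: [-0.2, 0.1, -0.9]
width: 0.0
t: 7.2
tcp_pos: [0.487, 0.2602, 0.0007]
eef_rot: [-2.098, 0.245, 2.099]
wrist_force: [-0.2, 0.8, -0.6]
width: -0.0002
```

```bash
python3 -m handwheel '[[0.15,0,0,0],[0,0,0,0]]'; python3 -m handwheel '[[0.15,0,0,0],[0,0,0,0]]';  python3 -m handwheel '[[0.15,0,0,0],[0,0,0,0]]'
```

```text
t: 7.4
tcp_pos: [0.487, 0.2603, -0.0008]
eef_rot: [-2.098, 0.245, 2.099]
wrist_force: [0.9, -0.5, 0.4]
width: -0.0001
t: 7.6
tcp_pos: [0.487, 0.2603, -0.0023]
eef_rot: [-2.098, 0.245, 2.099]
wrist_force: [0.1, 0.0, 0.2]
width: 0.0003
t: 7.8
tcp_pos: [0.4871, 0.2602, -0.0038]
eef_rot: [-2.098, 0.245, 2.099]
wrist_force: [0.4, 0.1, -0.3]
width: -0.0004
```

```bash
python3 -m handwheel '[[0.15,0,0,0],[0,0,0,0]]'|grep -E "tcp|force"; python3 -m handwheel '[[0.15,0,0,0],[0,0,0,0]]'|grep -E "tcp|force"; python3 cap.py side 250 220 90 75 8 s11
```

```text
tcp_pos: [0.487, 0.2603, -0.0053]
wrist_force: [-0.7, -0.3, -0.4]
tcp_pos: [0.4871, 0.2603, -0.0068]
wrist_force: [-0.1, 0.2, -0.8]
```

View pics/s11.png

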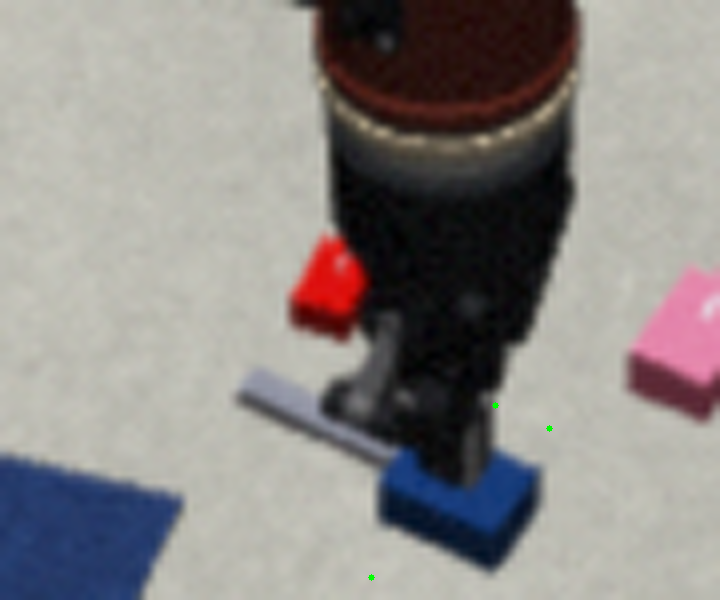

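```bash
python3 -m handwheel '[[0.15,0,0,0],[0,0,0,0]]'|grep -E "tcp|force"; python3 -m handwheel '[[0.1,0,0,0],[0,0,0,0]]'|grep -E "tcp|force"; python3 -m handwheel '[[0.1,0,0,0],[0,0,0,0]]'|grep -E "tcp|force"
```

```text
tcp_pos: [0.4871, 0.2603, -0.0083]
wrist_force: [-0.5, -0.8, -0.4]
tcp_pos: [0.4871, 0.2603, -0.0092]
wrist_force: [-0.1, -0.7, -0.4]
tcp_pos: [0.4871, 0.2603, -0.0102]
wrist_force: [0.6, 0.4, 1.3]
```

```bash
python3 -m handwheel '[[0.1,0,0,0],[0,0,0,0]]'|grep -E "tcp|force"; python3 -m handwheel '[[0.1,0,0,0],[0,0,0,0]]'|grep -E "tcp|force"; python3 cap.py side 250 220 90 75 8 s12
```

```text
tcp_pos: [0.4871, 0.2603, -0.0112]
wrist_force: [-0.2, 0.8, 0.4]
tcp_pos: [0.4872, 0.2604, -0.0113]
wrist_force: [-3.5, -1.4, 6.4]
```

View pics/s12.png

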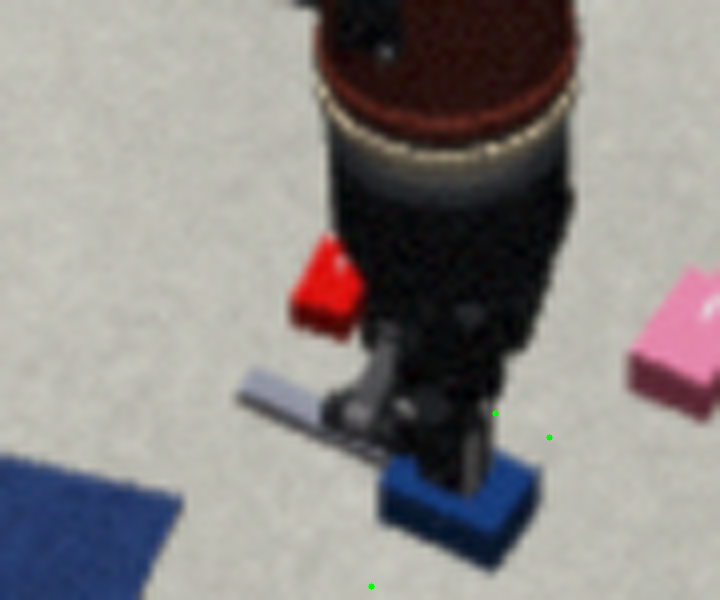

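```bash
python3 - <<'E'
from h import *
print(ray("side",uv(463,488,8,250,220),.022))
E
python3 -m handwheel '[[-0.5,0,0,0],[-0.5,0,0,0],[0,0,0,0],[0,0,0,0]]' 8.5 | grep -E "tcp|width"
```

```text
[0.48465876 0.26650686]
tcp_pos: [0.4875, 0.2604, -0.0018]
width: 0.0583
```

```bash
python3 -m handwheel '[[0.5,0,0,0],[0.5,0,0,0],[0.5,0,0,0],[0.5,0,0,0],[0,0,0,0]]' | grep -E "tcp|width|force"
python3 -m handwheel '[[0.3,0,0,0],[0.2,0,0,0],[0.2,0,0,0],[0,0,0,0],[0,0,0,0]]' | grep -E "tcp|width|force";python3 rel.py 0.487 0.260 -.029 -103.6;python3 cap.py side 250 220 90 75 8 s13
```

```text
tcp_pos: [0.4862, 0.2599, -0.0234]
wrist_force: [-0.0, -0.0, -1.0]
width: 0.0848
tcp_pos: [0.4872, 0.2603, -0.0291]
wrist_force: [0.7, -0.5, 0.0]
width: 0.0848
t 10.7 tcp [ 0.4872  0.2603 -0.0291] yaw -103.31 tilt [-0.  0. -1.] w 0.0848 F [ 0.7 -0.5  0. ] T [0.03 0.02 0.  ]
shift cm [-0.01  0.04  0.01] twist 0.005 q [0.35 0.33 1.87 0.   0.95 2.15]
```

View pics/s13.png

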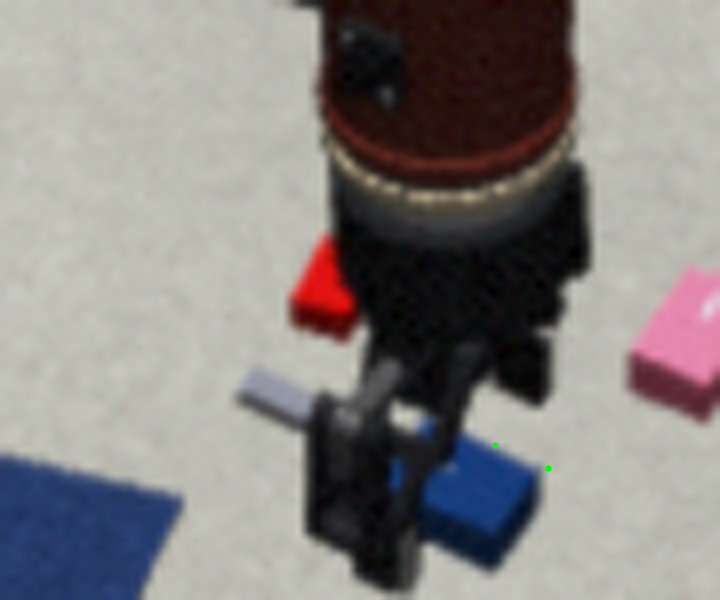

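```bash
python3 -m handwheel '[[0,0,0,0],[0,0,0,0],[0,0,0,0],[0,0,0,0],[0,0,0,0]]' 2 | grep -E "tcp|width|force"
python3 -m handwheel '[[0,0,0,0],[0,0,0,0]]' | grep -E "tcp|width|force";python3 cap.py side 250 220 90 75 8 s14
```

```text
tcp_pos: [0.4876, 0.2605, -0.0287]
wrist_force: [-1.1, -0.6, 3.1]
width: 0.0308
tcp_pos: [0.4876, 0.2605, -0.0288]
wrist_force: [0.1, 0.3, 3.9]
width: 0.0309
```

View pics/s14.png

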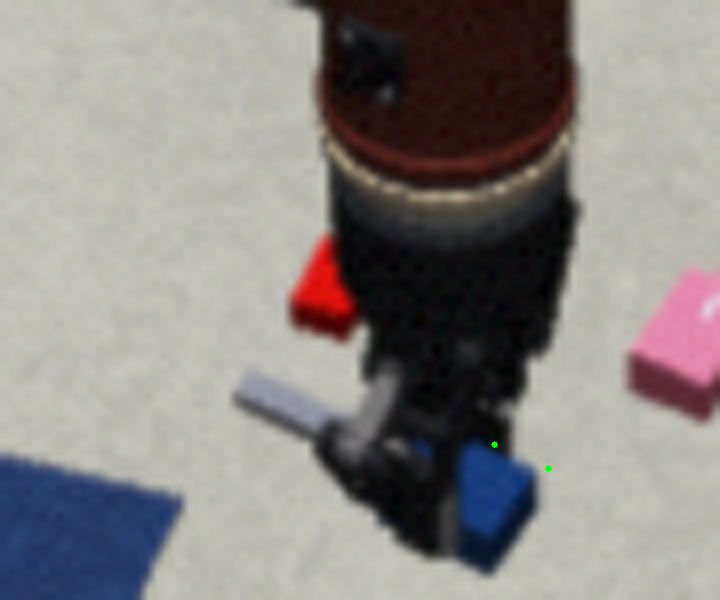

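```bash
python3 -m handwheel '[[-1,0,0,0],[-3,0,0,0],[-4,0,0,0],[-4,0,0,0],[-3,0,0,0]]' | grep -E "tcp|width|force"
python3 -m handwheel '[[0,0,0,0],[0,0,0,0],[0,0,0,0]]' | grep -E "tcp|width|force"; python3 rel.py 0.5675 -0.0095 .12 -71.5;python3 cap.py side 240 190 100 75 8 s15;python3 cap.py top 225 165 60 60 10 t15
```

```text
tcp_pos: [0.4875, 0.2605, 0.1238]
wrist_force: [1.2, 0.4, -0.5]
width: 0.0306
tcp_pos: [0.4857, 0.2598, 0.1192]
wrist_force: [0.2, 0.7, -1.3]
width: 0.0306
t 12.3 tcp [0.4857 0.2598 0.1192] yaw -103.3 tilt [-0.003  -0.0011 -1.    ] w 0.0306 F [ 0.2  0.7 -1.3] T [0.02 0.   0.03]
shift cm [ -0.08  24.33 -14.15] twist -0.555 q [0.35 0.12 1.8  0.   1.23 2.15]
```

View pics/s15.png

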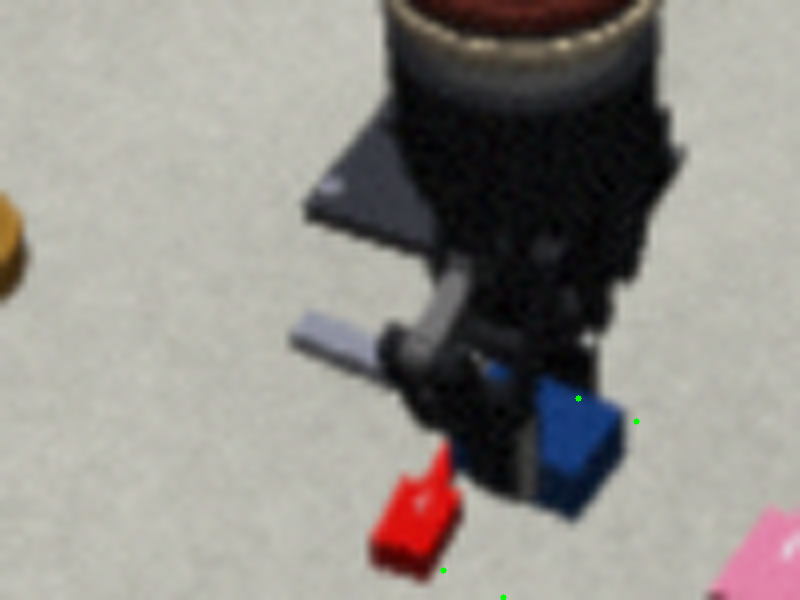

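View pics/t15.png

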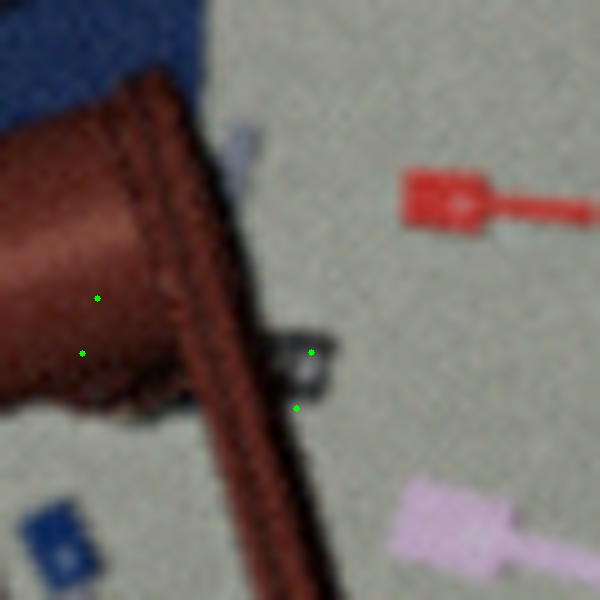

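```bash
python3 -m handwheel '[[0,3,-1.8,0],[0,4.2,-2.4,0],[0,4.2,-2.4,0],[0,4.2,-2.5,0],[0,4.2,-2.5,0]]' | grep -E "tcp|width|force"
python3 -m handwheel '[[0,3,-1.8,0],[0,1.5,-0.75,-0.135],[0,0,0,-0.14],[0,0,0,-0.14],[0,0,0,-0.14]]' | grep -E "tcp|width|force"
python3 -m handwheel '[[0,0,0,0],[0,0,0,0],[0,0,0,0]]' | grep -E "tcp|width|force"; python3 rel.py 0.5675 -0.0095 .08 -71.5;python3 cap.py side 250 150 100 75 8 s16;python3 cap.py top 285 140 60 60 10 t16
```

```text
tcp_pos: [0.5538, 0.0392, 0.1194]
wrist_force: [0.7, 0.5, -0.1]
width: 0.0309
tcp_pos: [0.5679, -0.009, 0.1191]
wrist_force: [-1.0, -0.5, -0.6]
width: 0.0308
tcp_pos: [0.5686, -0.0086, 0.1203]
wrist_force: [-0.2, -0.1, -0.5]
width: 0.0307
t 13.7 tcp [ 0.5686 -0.0086  0.1203] yaw -71.65 tilt [-1.1e-03  2.0e-04 -1.0e+00] w 0.0307 F [-0.2 -0.1 -0.5] T [-0.    0.02  0.01]
shift cm [4.03 0.05 0.13] twist -0.003 q [-0.15  0.16  1.75 -0.    1.24  1.1 ]
```

View pics/s16.png

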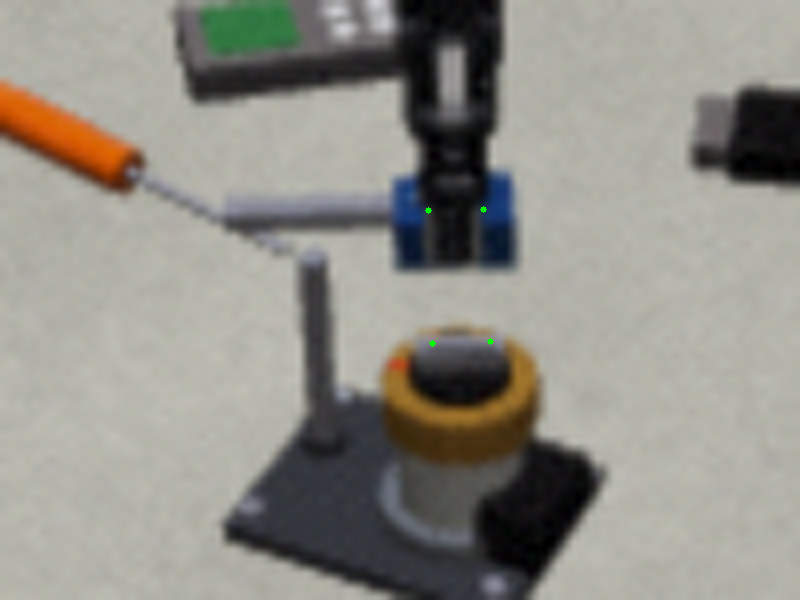

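View pics/t16.png

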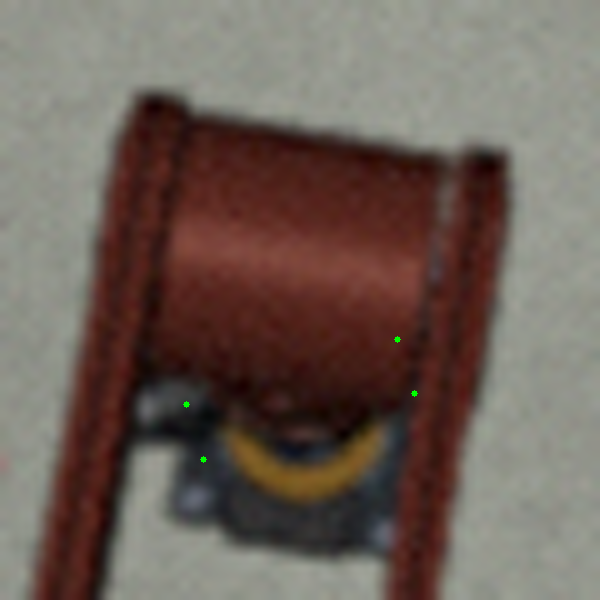

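```bash
python3 - <<'E'
import cv2
im=cv2.imread("pics/s16_raw.png")
cv2.imwrite("pics/a.png",cv2.resize(im[165:215,275:325],None,fx=16,fy=12*1,interpolation=cv2.INTER_CUBIC)) if 0 else cv2.imwrite("pics/a.png",cv2.resize(im[168:212,274:324],None,fx=13,fy=13,interpolation=cv2.INTER_CUBIC))
E
```

```text
(no output)
```

View pics/a.png

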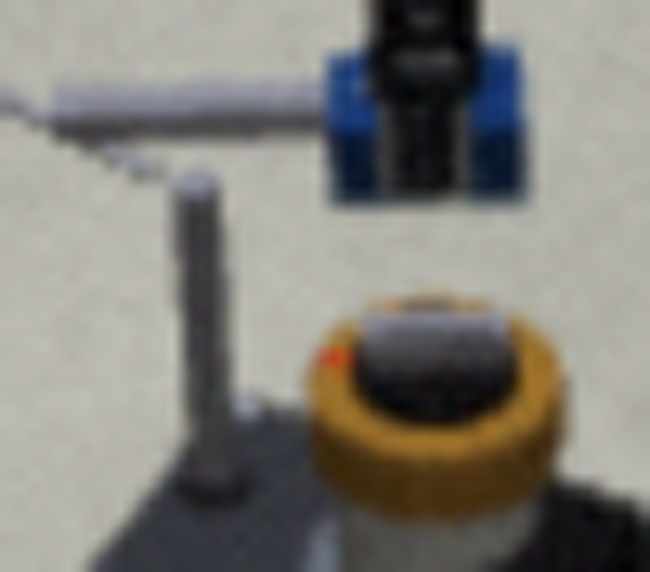

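```bash
cat > f2.py <<'E'
from h import *
a=lambda x,y:uv(x,y,13,274,168)
m=.001
def fitz(obs,p0,zfix=None,prior=None):
    def f(p):
        z=p[3] if zfix is None else zfix
        r=np.concatenate([proj("side",T(p,np.array(l)*m)+[0,0,z])[0]-u for l,u in obs])
        return r
    def g(p):
        r=f(p)
        if prior is not None: r=np.r_[r,(p-prior[0])/prior[1]]
        return r
    s=least_squares(g,p0); return s.x,f(s.x).reshape(-1,2)
s=sense(); 
key=[([23,16,22],a(329,128)),([-23,16,22],a(527,124)),([23,16,0],a(331,203)),([-23,16,0],a(527,205)),([23,-16,22],a(330,57)),([-23,-16,22],a(520,44)),([88,6,21],a(52,106)),([88,6,13],a(55,137)),([88,-6,21],a(55,85))]
p0=np.array([.5686,-.0086,.324,.149])
for pr in(None,(p0,np.array([9,9,9,.0005])),):
    p,r=fitz(key,p0,prior=pr); print("key",p.round(4),np.degrees(p[2])); print(np.abs(r).max(0))
tang=[([16,-3,12],a(368,313)),([-16,-3,12],a(505,312)),([18,5,0],a(357,372)),([-18,5,0],a(515,372))]
q,r=fitz(tang,np.array([.5675,-.0095,.324]),zfix=.09);print("tang",q.round(4),np.degrees(q[2]),r.round(2))
E
python3 f2.py
```

```text
key [ 0.5702 -0.0098  0.304   0.1471] 17.419975924514183
[0.18913799 0.58190305]
key [ 0.5693 -0.0074  0.3038  0.149 ] 17.408828823890858
[0.23649508 0.59900692]
tang [ 0.5676 -0.0059  0.2839] 16.268260928481403 [[ 0.21  0.01]
 [-0.27  0.07]
 [ 0.46 -0.01]
 [-0.4  -0.04]]
```

```bash
python3 -m handwheel '[[1.5,0,0.15,0],[1.5,0,0,0],[1,0,0,0],[0,0,0,0],[0,0,0,0]]' | grep -E "tcp|width|force"
python3 -m handwheel '[[0,0,0,0]]' | grep -E "tcp|width|force"; python3 rel.py 0.5675 -0.0095 .0612 -72.3;python3 cap.py side 274 168 50 44 13 s17;python3 cap.py top 285 140 60 60 10 t17
```

```text
tcp_pos: [0.5671, -0.0091, 0.0802]
wrist_force: [-0.2, -0.3, -1.2]
width: 0.0308
tcp_pos: [0.568, -0.0093, 0.0813]
wrist_force: [0.5, 0.5, -0.4]
width: 0.0304
t 14.4 tcp [ 0.568  -0.0093  0.0813] yaw -71.51 tilt [ 8.e-04 -1.e-04 -1.e+00] w 0.0304 F [ 0.5  0.5 -0.4] T [ 0.06 -0.01  0.05]
shift cm [2.01 0.01 0.06] twist 0.014 q [-0.16  0.2   1.78  0.    1.16  1.09]
```

View pics/s17.png

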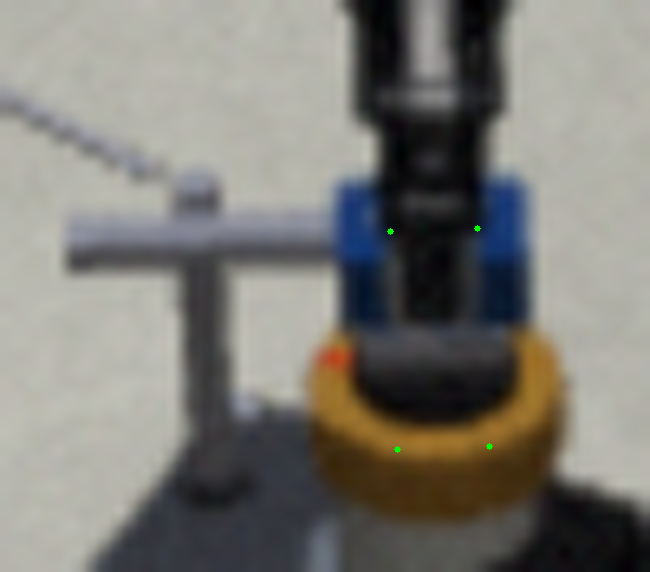

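```bash
python3 - <<'E'
exec(open('f2.py').read().split("s=sense()")[0])
key=[([23,16,22],a(340,258)),([-23,16,22],a(528,254)),([23,16,0],a(342,326)),([-23,16,0],a(528,327)),([23,-16,22],a(340,188)),([-23,-16,22],a(525,180)),([88,6,21],a(66,239)),([88,6,13],a(70,270)),([88,-6,21],a(67,216))]
p0=np.array([.568,-.0093,.324,.1101])
for w in (9,.0005):
    p,r=fitz(key,p0,prior=(p0,np.array([9,9,9,w]))); print("key",p.round(4),np.degrees(p[2])); print(r.round(2))
    d=p[:2]-[.5676,-.0075]; c,s=np.cos(.31),np.sin(.31); print(d@[c,s],d@[-s,c])
E
```

```text
key [ 0.5714 -0.0161  0.3118  0.1033] 17.865912547827637
[[-0.2   0.18]
 [ 0.06  0.2 ]
 [-0.17  0.42]
 [ 0.06  0.05]
 [-0.2  -0.63]
 [-0.02 -0.29]
 [ 0.18  0.33]
 [ 0.03 -0.05]
 [ 0.27 -0.23]]
0.0009409694571274733 -0.009372778850105744
key [ 0.5685 -0.008   0.3113  0.1101] 17.838129182399783
[[-0.18  0.18]
 [ 0.21  0.2 ]
 [-0.16  0.47]
 [ 0.21  0.11]
 [-0.18 -0.68]
 [ 0.13 -0.34]
 [ 0.01  0.31]
 [-0.14 -0.05]
 [ 0.1  -0.27]]
0.0006999827172215537 -0.0007294505614615676
```

View pics/t17.png

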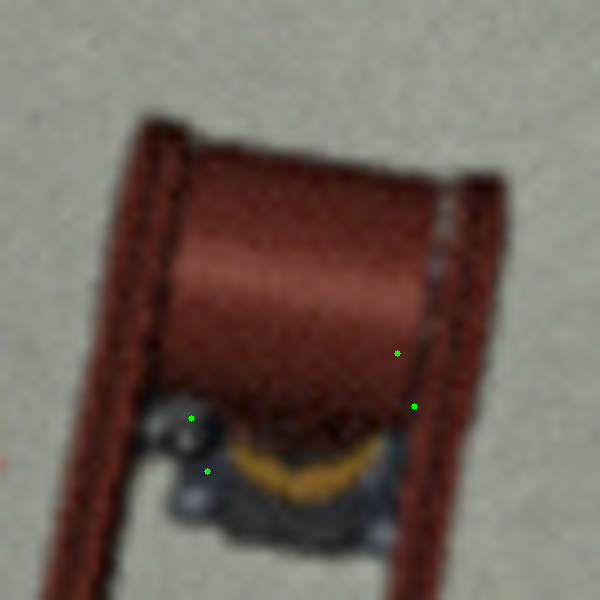

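```bash
python3 -m handwheel '[[0.4,-0.03,0,0],[0.3,0,0,0],[0,0,0,0]]' | grep -E "tcp|force"
python3 -m handwheel '[[0.15,0,0,0],[0,0,0,0]]' | grep -E "tcp|force"
python3 -m handwheel '[[0.15,0,0,0],[0,0,0,0]]' | grep -E "tcp|force"; python3 rel.py 0.5675 -0.0095 .0612 -72.3
```

```text
tcp_pos: [0.567, -0.0088, 0.0733]
wrist_force: [-0.3, -0.5, -0.7]
tcp_pos: [0.5673, -0.0089, 0.0722]
wrist_force: [-0.4, -0.0, -0.7]
tcp_pos: [0.5673, -0.0089, 0.0707]
wrist_force: [-0.0, 0.4, -1.8]
t 15.2 tcp [ 0.5673 -0.0089  0.0707] yaw -71.51 tilt [-3.e-04  1.e-04 -1.e+00] w 0.0306 F [-0.   0.4 -1.8] T [-0.08  0.05 -0.03]
shift cm [0.95 0.06 0.  ] twist 0.014 q [-0.15  0.21  1.79  0.    1.14  1.09]
```

Below the top of the step with no contact force so far; I'll continue.

```bash
python3 -m handwheel '[[0.1,0,0,0],[0,0,0,0]]' | grep -E "tcp|force"
python3 -m handwheel '[[0.1,0,0,0],[0,0,0,0]]' | grep -E "tcp|force"
python3 -m handwheel '[[0.1,0,0,0],[0,0,0,0]]' | grep -E "tcp|force"; python3 rel.py 0.5675 -0.0095 .0612 -72.3;python3 cap.py side 274 168 50 44 13 s18
```

```text
tcp_pos: [0.5674, -0.0089, 0.0698]
wrist_force: [-0.4, -0.8, -0.9]
tcp_pos: [0.5674, -0.0089, 0.0688]
wrist_force: [0.9, 0.4, -1.6]
tcp_pos: [0.5674, -0.0089, 0.0677]
wrist_force: [-0.1, 0.7, -1.3]
t 15.8 tcp [ 0.5674 -0.0089  0.0677] yaw -71.51 tilt [-2.e-04  0.e+00 -1.e+00] w 0.0309 F [-0.1  0.7 -1.3] T [0.05 0.03 0.03]
shift cm [0.65 0.06 0.01] twist 0.014 q [-0.15  0.21  1.79  0.    1.14  1.09]
```

View pics/s18.png

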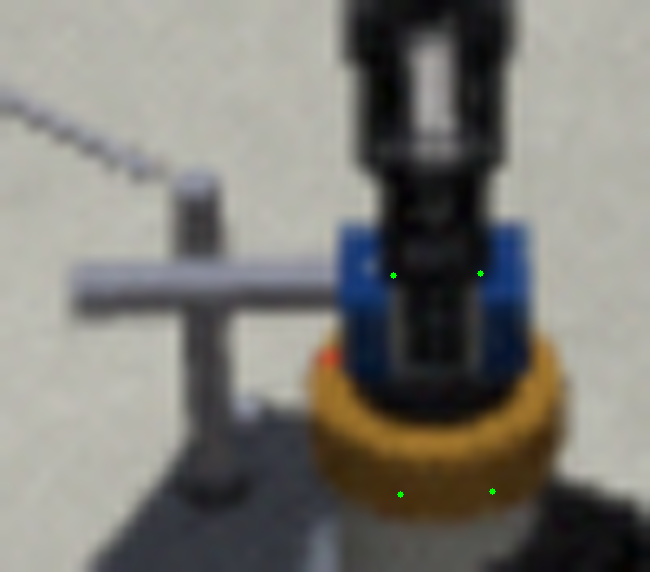

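```bash
python3 -m handwheel '[[0.15,0,0,0],[0,0,0,0]]' | grep -E "tcp|force"
python3 -m handwheel '[[0.15,0,0,0],[0,0,0,0]]' | grep -E "tcp|force"
python3 -m handwheel '[[0.15,0,0,0],[0,0,0,0]]' | grep -E "tcp|force"
python3 -m handwheel '[[0.1,0,0,0],[0,0,0,0]]' | grep -E "tcp|force"; python3 rel.py 0.5675 -0.0095 .0612 -72.3
```

```text
tcp_pos: [0.5673, -0.0089, 0.0662]
wrist_force: [-0.2, -0.6, -1.4]
tcp_pos: [0.5673, -0.0089, 0.0646]
wrist_force: [0.1, -0.9, -1.2]
tcp_pos: [0.5673, -0.0089, 0.0632]
wrist_force: [0.3, 0.5, -1.0]
tcp_pos: [0.5674, -0.0089, 0.0623]
wrist_force: [-0.3, 0.2, -1.1]
t 16.65 tcp [ 0.5674 -0.0089  0.0623] yaw -71.5 tilt [-2.e-04  0.e+00 -1.e+00] w 0.0306 F [-0.3  0.2 -1.1] T [0.01 0.01 0.  ]
shift cm [0.11 0.06 0.01] twist 0.014 q [-0.15  0.22  1.79 -0.    1.13  1.09]
```

```bash
python3 -m handwheel '[[0.1,0,0,0],[0,0,0,0]]' | grep -E "tcp|force"
python3 -m handwheel '[[0.05,0,0,0],[0,0,0,0]]' | grep -E "tcp|force"
python3 -m handwheel '[[0.05,0,0,0],[0,0,0,0]]' | grep -E "tcp|force"; python3 rel.py 0.5675 -0.0095 .0612 -72.3
```

```text
tcp_pos: [0.5674, -0.0089, 0.0613]
wrist_force: [-0.0, -0.0, -0.4]
tcp_pos: [0.5675, -0.0089, 0.0612]
wrist_force: [-0.5, 0.4, 2.2]
tcp_pos: [0.5676, -0.0089, 0.0612]
wrist_force: [-3.6, -0.0, 5.8]
t 17.25 tcp [ 0.5676 -0.0089  0.0612] yaw -71.5 tilt [ 1.e-04 -0.e+00 -1.e+00] w 0.0309 F [-3.6 -0.   5.8] T [0.16 0.61 0.01]
shift cm [-0.    0.05  0.02] twist 0.014 q [-0.15  0.22  1.8  -0.    1.12  1.09]
```

```bash
python3 -m handwheel '[[-0.05,0,0,0.06],[0,0,0,0.06],[0,0,0,0.06],[0,0,0,0.06],[0,0,0,0.06]]' | grep -E "tcp|force"; python3 rel.py 0.5675 -0.0095 .0612 -99
python3 -m handwheel '[[0,0,0,0.03],[0,0,0,0],[0,0,0,0]]' | grep -E "force"; python3 rel.py 0.5675 -0.0095 .0612 -99;python3 cap.py side 274 168 50 44 13 s19;
```

```text
tcp_pos: [0.5675, -0.0088, 0.0612]
wrist_force: [-2.1, 0.1, 2.8]
t 17.75 tcp [ 0.5675 -0.0088  0.0612] yaw -88.82 tilt [ 0.e+00  1.e-04 -1.e+00] w 0.0303 F [-2.1  0.1  2.8] T [0.12 0.37 0.18]
shift cm [ 0.    0.07 -0.  ] twist 0.178 q [-0.15  0.22  1.8   0.    1.12  1.4 ]
wrist_force: [-2.6, 1.9, 5.0]
t 18.05 tcp [ 0.5676 -0.0088  0.0612] yaw -90.36 tilt [ 2.e-04  2.e-04 -1.e+00] w 0.0303 F [-2.6  1.9  5. ] T [0.2  0.41 0.01]
shift cm [0.   0.07 0.01] twist 0.151 q [-0.15  0.22  1.8   0.    1.12  1.42]
```

View pics/s19.png

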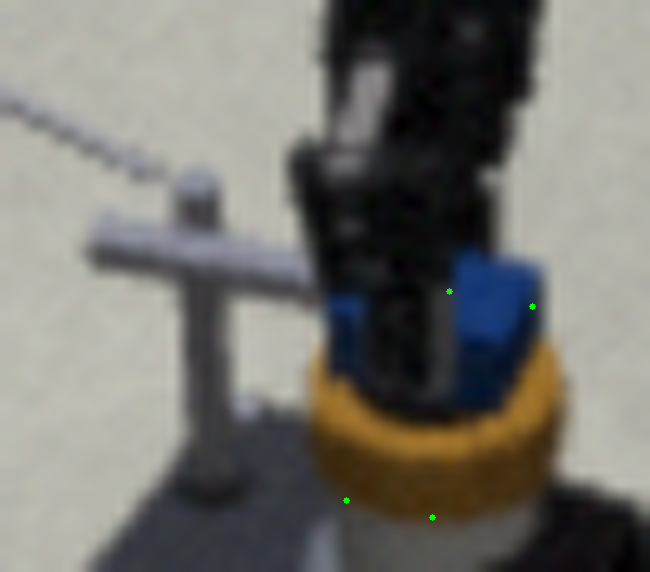

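```bash

for i in 1 2; do :; done
python3 -m handwheel '[[0,0,0,0.03],[0,0,0,0]]' >/dev/null; python3 rel.py 0.5675 -0.0095 .0612 -99 | head -1
python3 -m handwheel '[[0,0,0,0.02],[0,0,0,0]]' >/dev/null; python3 rel.py 0.5675 -0.0095 .0612 -99 | head -1
python3 -m handwheel '[[0,0,0,0.02],[0,0,0,0]]' >/dev/null; python3 rel.py 0.5675 -0.0095 .0612 -99 | head -1;python3 cap.py side 274 168 50 44 13 s20
```

```text
t 18.3 tcp [ 0.5676 -0.0088  0.0612] yaw -92.12 tilt [ 2.e-04  1.e-04 -1.e+00] w 0.0305 F [-3.   1.   5.3] T [ 0.27  0.47 -0.04]
t 18.5 tcp [ 0.5676 -0.0088  0.0612] yaw -93.26 tilt [ 3.e-04  1.e-04 -1.e+00] w 0.0307 F [-3.3  0.9  5.5] T [0.21 0.51 0.  ]
t 18.7 tcp [ 0.5676 -0.0089  0.0612] yaw -94.41 tilt [ 2.e-04  1.e-04 -1.e+00] w 0.0308 F [-2.5  1.6  4.5] T [0.28 0.49 0.  ]
```

View pics/s20.png

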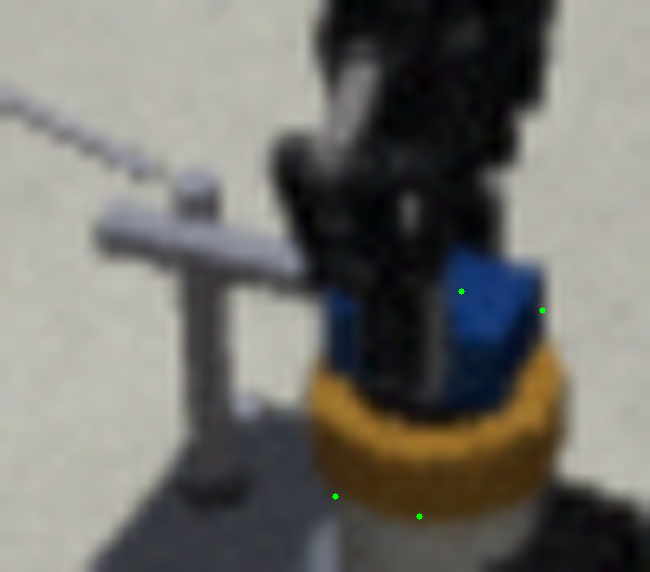

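```bash

python3 -m handwheel '[[0,0,0,0.02],[0,0,0,0]]' >/dev/null; python3 rel.py 0.5675 -0.0095 .0612 -99 | head -1
python3 -m handwheel '[[0,0,0,0.02],[0,0,0,0]]' >/dev/null; python3 rel.py 0.5675 -0.0095 .0612 -99 | head -1
python3 -m handwheel '[[0,0,0,0.015],[0,0,0,0]]' >/dev/null; python3 rel.py 0.5675 -0.0095 .0612 -99 | head -1
```

```text
t 18.95 tcp [ 0.5676 -0.0089  0.0612] yaw -95.55 tilt [ 3.e-04  0.e+00 -1.e+00] w 0.0309 F [-2.7  0.9  5. ] T [ 0.19  0.47 -0.01]
t 19.15 tcp [ 0.5676 -0.0089  0.0612] yaw -96.7 tilt [ 3.e-04  0.e+00 -1.e+00] w 0.0304 F [-1.9  0.9  5.5] T [0.2  0.46 0.03]
t 19.35 tcp [ 0.5676 -0.0089  0.0612] yaw -97.55 tilt [ 2.e-04  0.e+00 -1.e+00] w 0.0309 F [-2.   1.1  4.8] T [0.23 0.44 0.03]
```

```bash

python3 -m handwheel '[[0,0,0,0.01],[0,0,0,0]]' >/dev/null; python3 rel.py 0.5675 -0.0095 .0612 -99 | head -1
python3 -m handwheel '[[0,0,0,0.01],[0,0,0,0]]' >/dev/null; python3 rel.py 0.5675 -0.0095 .0612 -99 | head -1
python3 -m handwheel '[[0,0,0,0.01],[0,0,0,0]]' >/dev/null; python3 rel.py 0.5675 -0.0095 .0612 -99 | head -1;python3 cap.py side 274 168 50 44 13 s21
```

```text
t 19.55 tcp [ 0.5676 -0.0089  0.0612] yaw -98.12 tilt [ 3.e-04  0.e+00 -1.e+00] w 0.031 F [-2.4  0.6  4.5] T [0.14 0.46 0.01]
t 19.75 tcp [ 0.5676 -0.0089  0.0612] yaw -98.69 tilt [ 3.e-04 -0.e+00 -1.e+00] w 0.0308 F [-2.   1.1  5.9] T [0.23 0.44 0.06]
t 19.95 tcp [ 0.5676 -0.0089  0.0612] yaw -99.26 tilt [ 3.e-04  0.e+00 -1.e+00] w 0.0309 F [-3.   1.8  4.8] T [ 0.21  0.44 -0.01]
```

View pics/s21.png

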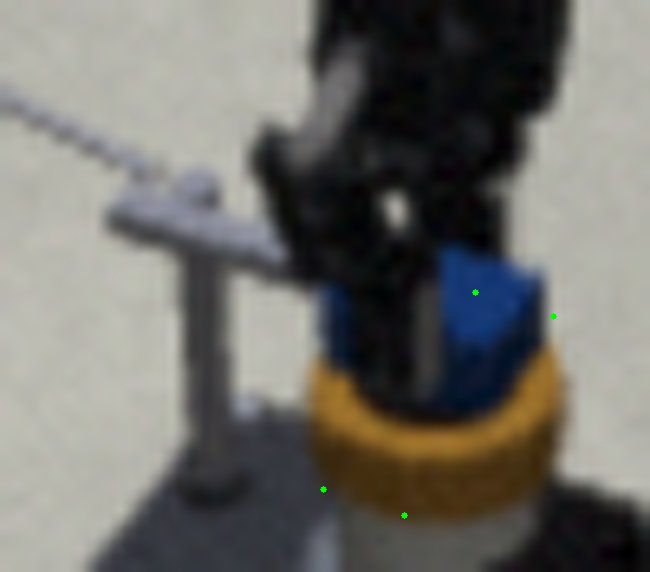

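```bash

python3 -m handwheel '[[0,0,0,0.01],[0,0,0,0]]' >/dev/null; python3 rel.py 0.5675 -0.0095 .0612 -99 | head -1
python3 -m handwheel '[[0,0,0,0.01],[0,0,0,0]]' >/dev/null; python3 rel.py 0.5675 -0.0095 .0612 -99 | head -1
python3 -m handwheel '[[0,0,0,0.01],[0,0,0,0]]' >/dev/null; python3 rel.py 0.5675 -0.0095 .0612 -99 | head -1
```

```text
t 20.2 tcp [ 0.5677 -0.0088  0.0612] yaw -99.79 tilt [ 4.e-04 -1.e-04 -1.e+00] w 0.0308 F [-2.5  1.3  5.2] T [0.21 0.46 0.44]
t 20.4 tcp [ 0.5677 -0.0087  0.0612] yaw -100.31 tilt [ 5.e-04 -3.e-04 -1.e+00] w 0.0308 F [-1.3  2.9  6.1] T [0.2  0.4  0.98]
t 20.6 tcp [ 0.5677 -0.0082  0.0612] yaw -100.85 tilt [ 6.e-04  2.e-04 -1.e+00] w 0.0303 F [-1.6  4.4  4.8] T [0.45 0.36 1.27]
```

```bash

python3 -m handwheel '[[-0.05,0,0,-0.02],[0,0,0,0]]' >/dev/null; python3 rel.py 0.5675 -0.0095 .0612 -99 | head -1
python3 -m handwheel '[[0,0,0,0],[0,0,0,0],[0,0,0,0],[0,0,0,0],[0,0,0,0]]' 8.5 >/dev/null; python3 rel.py 0.5675 -0.0095 .0612 -99
python3 -m handwheel '[[-2,0,0,0],[-3,0,0,0],[-2,0,0,0],[0,0,0,0]]'|grep tcp;python3 cap.py side 264 158 65 52 11 s22
```

```text
t 20.8 tcp [ 0.5677 -0.0086  0.0612] yaw -99.82 tilt [ 5.e-04  5.e-04 -1.e+00] w 0.0307 F [0.5 2.3 0.8] T [ 0.51 -0.08  0.29]
t 21.3 tcp [ 0.5675 -0.0091  0.0614] yaw -99.88 tilt [ 0.e+00 -1.e-04 -1.e+00] w 0.0848 F [-0.4  0.8 -0.3] T [ 0.03  0.01 -0.01]
shift cm [ 0.02  0.04 -0.01] twist -0.015 q [-0.15  0.22  1.8  -0.    1.12  1.59]
tcp_pos: [0.5701, -0.0094, 0.1352]
```

View pics/s22.png

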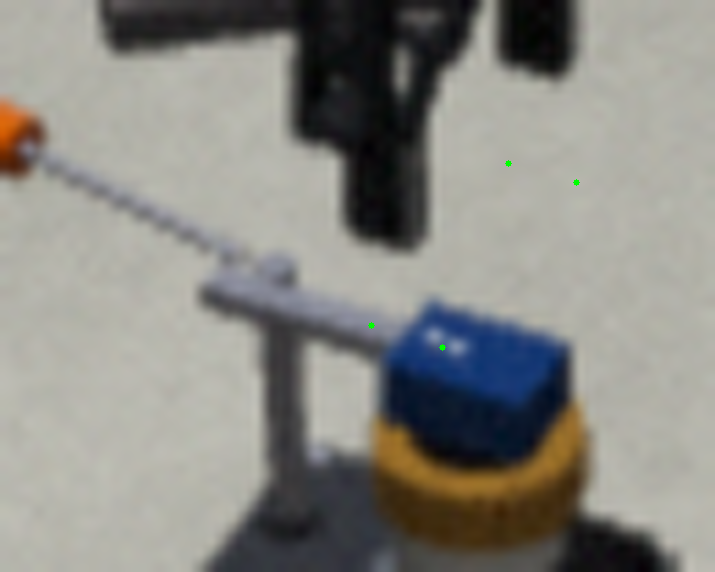

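```bash

python3 -m handwheel '[[0,0,0,-0.14],[0,0,0,-0.14],[0,0,0,-0.14],[0,0,0,-0.14],[0,0,0,0]]' >/dev/null; python3 -m handwheel '[[0,0,0,0],[0,0,0,0]]' >/dev/null; python3 rel.py 0.5675 -0.009 .018 -67.5
```

```text
t 22.45 tcp [ 0.567  -0.0089  0.1307] yaw -67.94 tilt [-1.1e-03  2.0e-04 -1.0e+00] w 0.0853 F [-0.2 -1.5 -0.1] T [ 0.02 -0.02 -0.02]
shift cm [11.27  0.04 -0.05] twist -0.008 q [-0.15  0.14  1.75 -0.    1.25  1.03]
```

```bash

python3 -m handwheel '[[2,0,0,0],[2,0,0,0],[1,0,0,0],[0,0,0,0]]' |grep -E "tcp|force"; python3 -m handwheel '[[0,0,0,0],[0,0,0,0]]' |grep -E "tcp|force"
python3 -m handwheel '[[1,0,0,0],[1,0,0,0],[0.5,0,0,0],[0,0,0,0]]' |grep -E "tcp|force"; python3 rel.py 0.5675 -0.009 .018 -67.5;python3 cap.py side 264 158 65 52 11 s23
```

```text
tcp_pos: [0.5659, -0.0087, 0.0794]
wrist_force: [0.2, -0.1, -0.5]
tcp_pos: [0.5684, -0.009, 0.0826]
wrist_force: [-1.0, 0.4, -0.1]
tcp_pos: [0.5662, -0.0087, 0.0548]
wrist_force: [0.2, -0.6, 0.4]
t 23.45 tcp [ 0.5662 -0.0087  0.0548] yaw -67.78 tilt [-2.7e-03  4.0e-04 -1.0e+00] w 0.0854 F [ 0.2 -0.6  0.4] T [ 0.   -0.01  0.  ]
shift cm [ 3.68  0.08 -0.12] twist -0.005 q [-0.15  0.23  1.8   0.    1.11  1.03]
```

View pics/s23.png

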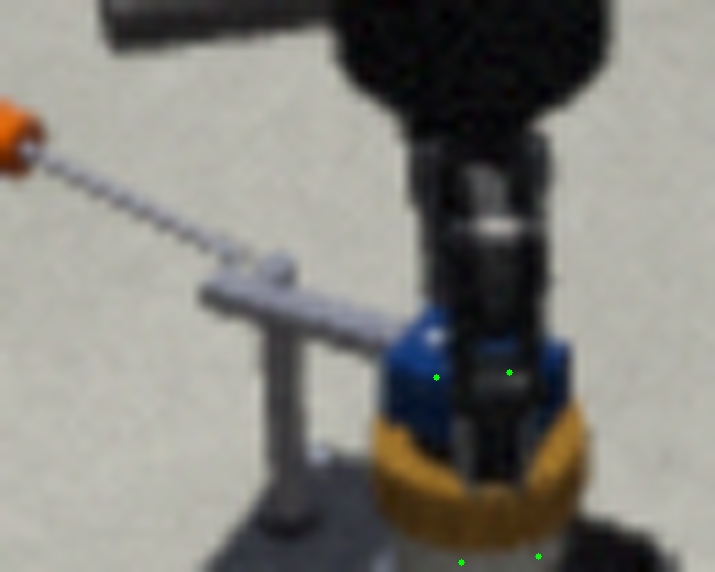

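```bash

python3 -m handwheel '[[0.7,0,0,0],[0.7,0,0,0],[0.6,0,0,0],[0,0,0,0],[0,0,0,0]]' |grep -E "tcp|force"; python3 -m handwheel '[[0.6,0,0,0],[0.6,0,0,0],[0.4,0,0,0],[0,0,0,0],[0,0,0,0]]' |grep -E "tcp|force"; python3 rel.py 0.5675 -0.009 .018 -67.5;python3 cap.py side 264 158 65 52 11 s24
```

```text
tcp_pos: [0.5672, -0.0089, 0.0361]
wrist_force: [-0.9, 0.2, 0.2]
tcp_pos: [0.5673, -0.0089, 0.0202]
wrist_force: [0.9, 0.2, 0.3]
t 24.5 tcp [ 0.5673 -0.0089  0.0202] yaw -67.78 tilt [-4.e-04  1.e-04 -1.e+00] w 0.085 F [0.9 0.2 0.3] T [-0.04 -0.01  0.04]
shift cm [ 0.22  0.02 -0.02] twist -0.005 q [-0.15  0.28  1.81 -0.    1.05  1.03]
```

View pics/s24.png

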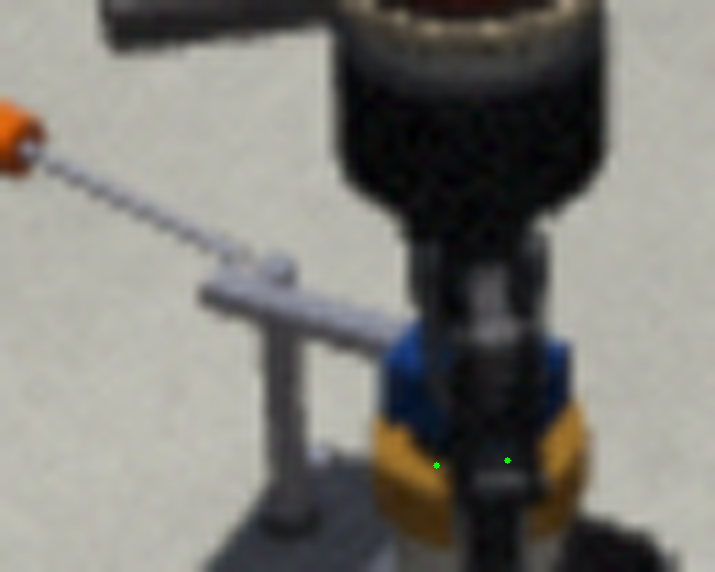

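```bash

python3 -m handwheel '[[0,0,0,0],[0,0,0,0],[0,0,0,0],[0,0,0,0]]' 5 |grep -E "tcp|force"; python3 rel.py 0.5675 -0.009 .018 -67.5;python3 cap.py side 264 158 65 52 11 s25
```

```text
tcp_pos: [0.5675, -0.0084, 0.0213]
wrist_force: [-2.5, 1.3, 5.4]
t 24.95 tcp [ 0.5675 -0.0084  0.0213] yaw -67.79 tilt [-1.e-04  8.e-04 -1.e+00] w 0.0605 F [-2.5  1.3  5.4] T [ 0.48  0.46 -0.03]
shift cm [0.33 0.05 0.02] twist -0.005 q [-0.15  0.28  1.81  0.    1.05  1.03]
```

View pics/s25.png

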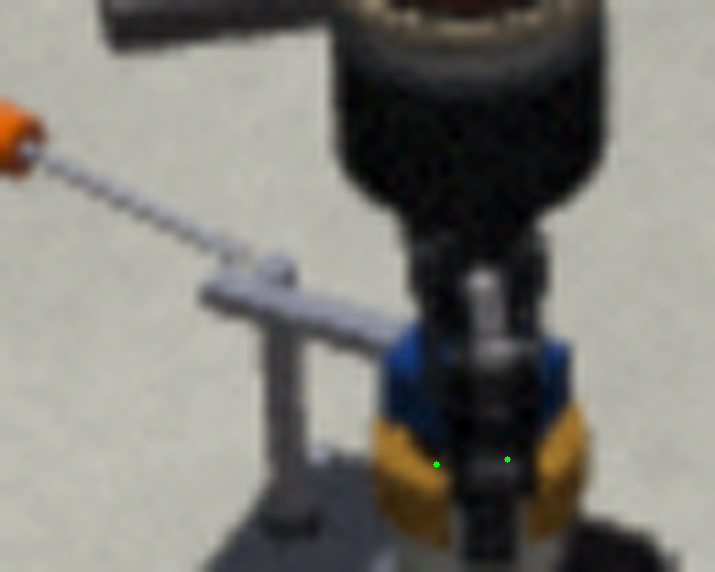

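```bash

python3 -m handwheel '[[0,0,0,0.04],[0,0,0,0.04],[0,0,0,0.04],[0,0,0,0.04],[0,0,0,0.04]]' >/dev/null; python3 rel.py 0.5675 -0.009 .018 -67.5
python3 -m handwheel '[[0,0,0,0.04],[0,0,0,0.04],[0,0,0,0.04],[0,0,0,0.04],[0,0,0,0.04]]' >/dev/null; python3 rel.py 0.5675 -0.009 .018 -67.5
```

```text
t 25.5 tcp [ 0.5676 -0.0086  0.0213] yaw -79.29 tilt [ 1.e-04  3.e-04 -1.e+00] w 0.0607 F [-2.3  2.   5.2] T [0.35 0.47 0.3 ]
shift cm [0.33 0.04 0.02] twist -0.206 q [-0.15  0.28  1.81  0.    1.05  1.23]
t 26.0 tcp [ 0.5676 -0.0087  0.0213] yaw -90.75 tilt [ 2.e-04  1.e-04 -1.e+00] w 0.0608 F [-3.1  1.3  4.6] T [0.19 0.38 0.27]
shift cm [0.33 0.03 0.01] twist -0.406 q [-0.15  0.28  1.81  0.    1.05  1.43]
```

```bash

python3 -m handwheel '[[0,0,0,0.03],[0,0,0,0.03],[0,0,0,0.03],[0,0,0,0.03],[0,0,0,0.03]]' >/dev/null; python3 rel.py 0.5675 -0.009 .018 -67.5
python3 -m handwheel '[[0,0,0,0.03],[0,0,0,0.03],[0,0,0,0.02]]' >/dev/null; python3 rel.py 0.5675 -0.009 .018 -67.5
python3 cap.py side 264 158 65 52 11 s26
```

```text
t 26.5 tcp [ 0.5676 -0.0088  0.0213] yaw -99.32 tilt [ 1.e-04 -0.e+00 -1.e+00] w 0.0599 F [-3.3  0.9  4.6] T [0.22 0.4  0.28]
shift cm [0.33 0.02 0.  ] twist -0.555 q [-0.15  0.28  1.81 -0.    1.05  1.58]
t 26.8 tcp [ 0.5676 -0.0089  0.0213] yaw -103.9 tilt [ 2.e-04 -1.e-04 -1.e+00] w 0.0604 F [-2.9  0.2  5.8] T [0.21 0.39 0.28]
shift cm [0.33 0.01 0.01] twist -0.635 q [-0.15  0.28  1.81 -0.    1.05  1.66]
```

View pics/s26.png

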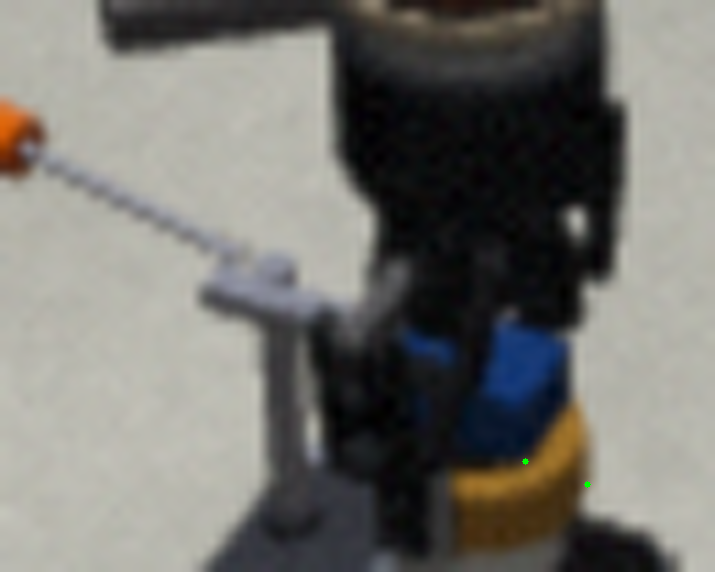

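```bash
cat > T.py <<'E'
from h import *
s=sense(); M=R.from_rotvec(s["eef_rot"]).as_matrix()
print(round(s["t"],2),"yaw",round(np.degrees(np.arctan2(M[1,1],M[0,1])),2),"T",s["ft_torque"].round(2),"F",s["wrist_force"].round(1),"w",round(s["width"],4))
E
python3 -m handwheel '[[0,0,0,0.015]]' >/dev/null; python3 T.py
python3 -m handwheel '[[0,0,0,0.015]]' >/dev/null; python3 T.py
python3 -m handwheel '[[0,0,0,0.015]]' >/dev/null; python3 T.py
python3 -m handwheel '[[0,0,0,0.015]]' >/dev/null; python3 T.py
```

```text
26.95 yaw -104.71 T [0.16 0.44 0.31] F [-1.9  0.5  4.8] w 0.0602
27.05 yaw -105.59 T [0.14 0.48 0.32] F [-3.2 -0.4  5.8] w 0.0601
27.15 yaw -106.45 T [0.15 0.39 0.31] F [-2.4 -0.3  4.9] w 0.0607
27.25 yaw -107.31 T [0.13 0.45 0.35] F [-3.5  0.4  5.3] w 0.0603
```

```bash

python3 -m handwheel '[[0,0,0,0.015]]' >/dev/null; python3 T.py
python3 -m handwheel '[[0,0,0,0.015]]' >/dev/null; python3 T.py
```

```text
27.35 yaw -108.17 T [0.1  0.43 0.3 ] F [-2.7  0.8  6.8] w 0.0605
27.45 yaw -109.02 T [0.12 0.41 0.31] F [-2.8 -0.4  5.7] w 0.0608
```

```bash

python3 -m handwheel '[[0,0,0,0.012]]' >/dev/null; python3 T.py
python3 -m handwheel '[[0,0,0,0.012]]' >/dev/null; python3 T.py
```

```text
27.55 yaw -109.71 T [0.09 0.36 0.32] F [-3.5 -0.4  5.2] w 0.0604
27.65 yaw -110.4 T [0.17 0.41 0.35] F [-2.8 -0.3  5.3] w 0.0604
```

```bash
echo 'import sys; sys.exit(s["ft_torque"][2]>0.45)' >> T.py
python3 -m handwheel '[[0,0,0,0.012]]' >/dev/null; python3 T.py && \
python3 -m handwheel '[[0,0,0,0.012]]' >/dev/null && python3 T.py && \
python3 -m handwheel '[[0,0,0,0.012]]' >/dev/null && python3 T.py && \
python3 -m handwheel '[[0,0,0,0.012]]' >/dev/null && python3 T.py && \
python3 -m handwheel '[[0,0,0,0.012]]' >/dev/null && python3 T.py && \
python3 -m handwheel '[[0,0,0,0.012]]' >/dev/null && python3 T.py && \
python3 -m handwheel '[[0,0,0,0.012]]' >/dev/null && python3 T.py && \
python3 -m handwheel '[[0,0,0,0.012]]' >/dev/null && python3 T.py
```

```text
27.75 yaw -111.08 T [0.07 0.4  0.32] F [-2.6  0.   4.4] w 0.0604False
```

```bash
sed -i 's/sys.exit(s\["ft_torque"\]\[2\]>0.45)/sys.exit(int(s["ft_torque"][2]>0.45))/' T.py
python3 -m handwheel '[[0,0,0,0.012]]' >/dev/null; python3 T.py && \
python3 -m handwheel '[[0,0,0,0.012]]' >/dev/null && python3 T.py && \
python3 -m handwheel '[[0,0,0,0.012]]' >/dev/null && python3 T.py && \
python3 -m handwheel '[[0,0,0,0.012]]' >/dev/null && python3 T.py && \
python3 -m handwheel '[[0,0,0,0.012]]' >/dev/null && python3 T.py && \
python3 -m handwheel '[[0,0,0,0.012]]' >/dev/null && python3 T.py && \
python3 -m handwheel '[[0,0,0,0.012]]' >/dev/null && python3 T.py && \
python3 -m handwheel '[[0,0,0,0.012]]' >/dev/null && python3 T.py
```

```text
27.85 yaw -111.77 T [0.12 0.45 0.34] F [-2.3 -0.1  4.7] w 0.0601
27.95 yaw -112.46 T [0.09 0.35 0.3 ] F [-3.1 -0.6  6.4] w 0.0605
28.05 yaw -113.15 T [0.11 0.45 0.31] F [-3.2 -0.3  5. ] w 0.0604
28.15 yaw -113.83 T [0.13 0.42 0.26] F [-3.4 -0.2  5.5] w 0.0607
28.25 yaw -114.52 T [0.12 0.42 0.32] F [-3.1  0.4  5.6] w 0.0604
28.35 yaw -115.21 T [0.12 0.44 0.28] F [-2.3 -0.2  5.4] w 0.0609
28.45 yaw -115.89 T [0.05 0.45 0.27] F [-3.1 -1.   5.9] w 0.0605
28.55 yaw -116.58 T [0.1  0.38 0.33] F [-2.6 -0.9  5.1] w 0.0606
```

```bash

python3 -m handwheel '[[0,0,0,0.012]]' >/dev/null; python3 T.py && \
python3 -m handwheel '[[0,0,0,0.012]]' >/dev/null && python3 T.py && \
python3 -m handwheel '[[0,0,0,0.012]]' >/dev/null && python3 T.py && \
python3 -m handwheel '[[0,0,0,0.012]]' >/dev/null && python3 T.py && \
python3 -m handwheel '[[0,0,0,0.012]]' >/dev/null && python3 T.py && \
python3 -m handwheel '[[0,0,0,0.012]]' >/dev/null && python3 T.py && \
python3 -m handwheel '[[0,0,0,0.012]]' >/dev/null && python3 T.py && \
python3 -m handwheel '[[0,0,0,0.012]]' >/dev/null && python3 T.py && \
python3 -m handwheel '[[0,0,0,0.012]]' >/dev/null && python3 T.py && \
python3 -m handwheel '[[0,0,0,0.012]]' >/dev/null && python3 T.py; python3 -c "from rig import *;print(sense()['joint_positions'].round(2))"
```

```text
28.65 yaw -117.27 T [0.03 0.45 0.43] F [-3.2 -0.3  5.4] w 0.0604
28.75 yaw -117.93 T [0.1  0.49 0.61] F [-3.2 -0.7  5.4] w 0.0603
[-0.15  0.28  1.81 -0.    1.05  1.9 ]
```

```bash
python3 -m handwheel '[[0,0,0,0]]' >/dev/null; python3 T.py;  python3 -m handwheel '[[0,0,0,0.008]]' >/dev/null; python3 T.py;
```

```text
28.85 yaw -117.92 T [0.04 0.47 0.35] F [-3.   0.3  4.4] w 0.0606
28.95 yaw -118.34 T [0.04 0.44 0.83] F [-2.6 -0.7  4.8] w 0.0604
```

```bash
python3 -m handwheel '[[0,0,0,0]]' >/dev/null; python3 T.py;  python3 -m handwheel '[[0,0,0,0]]' >/dev/null; python3 T.py;python3 -m handwheel '[[0,0,0,0.006]]' >/dev/null; python3 T.py
```

```text
29.05 yaw -118.35 T [0.01 0.46 0.57] F [-3.1  0.1  5.7] w 0.0603
29.15 yaw -118.35 T [0.04 0.47 0.53] F [-3.6 -0.7  5.4] w 0.0606
29.25 yaw -118.66 T [0.02 0.43 1.  ] F [-2.4  0.   5.1] w 0.0605
```

```bash
python3 -m handwheel '[[0,0,0,0]]' >/dev/null; python3 T.py;  python3 -m handwheel '[[0,0,0,0]]' >/dev/null; python3 T.py;python3 -m handwheel '[[0,0,0,0.004]]' >/dev/null; python3 T.py; python3 -m handwheel '[[0,0,0,0]]' >/dev/null; python3 T.py
```

```text
29.35 yaw -118.67 T [0.   0.42 0.68] F [-2.6  0.1  4.7] w 0.0602
29.45 yaw -118.67 T [0.02 0.47 0.69] F [-3.1  0.6  5.1] w 0.0605
29.55 yaw -118.87 T [0.02 0.44 0.98] F [-2.9  0.2  4.6] w 0.0606
29.65 yaw -118.87 T [0.   0.45 0.8 ] F [-3.3 -0.1  5.4] w 0.0604
```

```bash
python3 -m handwheel '[[0,0,0,0.004]]' >/dev/null; python3 T.py; python3 -m handwheel '[[0,0,0,0]]' >/dev/null; python3 T.py; python3 -m handwheel '[[0,0,0,0]]' >/dev/null; python3 T.py; python3 cap.py side 264 158 65 52 11 s27
```

```text
29.75 yaw -119.08 T [0.07 0.46 1.13] F [-3.  -0.1  4.9] w 0.0606
29.85 yaw -119.09 T [0.01 0.47 0.92] F [-2.7  0.7  5.5] w 0.0601
29.95 yaw -119.09 T [-0.06  0.49  0.93] F [-2.1 -0.1  5.9] w 0.0608
```

```bash
python3 -m handwheel '[[0,0,0,0.003]]' >/dev/null; python3 T.py; python3 -m handwheel '[[0,0,0,0],[0,0,0,0]]' >/dev/null; python3 T.py; python3 -m handwheel '[[0,0,0,0]]' >/dev/null; python3 T.py
```

```text
30.1 yaw -119.25 T [-0.    0.41  1.13] F [-2.2  0.5  5.7] w 0.0604
30.3 yaw -119.25 T [-0.05  0.48  1.04] F [-3.8  0.   5.4] w 0.0605
30.4 yaw -119.25 T [-0.06  0.46  1.03] F [-2.6  0.3  5.2] w 0.0604
```

View pics/s27.png

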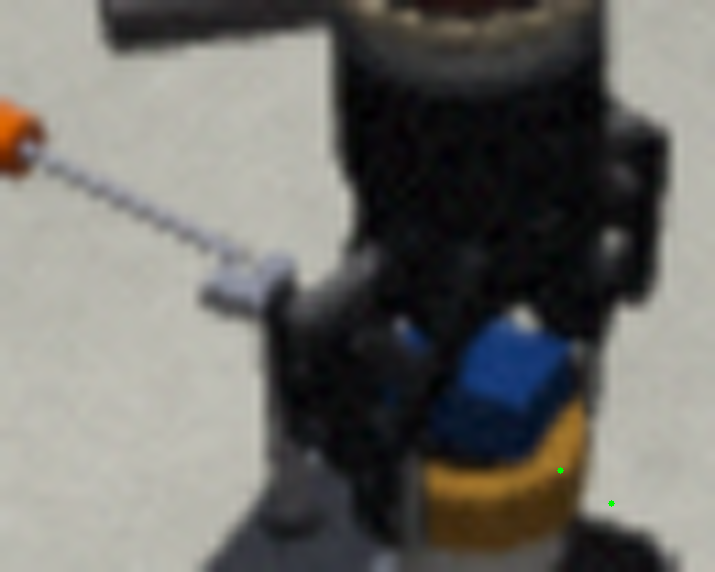

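```bash
python3 -m handwheel '[[0,0,0,0],[0,0,0,0],[0,0,0,0],[0,0,0,0],[0,0,0,0]]' 8.5 >/dev/null; python3 T.py
python3 -m handwheel '[[-1,0,0,0],[-2,0,0,0],[-3,0,0,0],[-3,0,0,0],[-3,0,0,0]]' |grep -E "tcp|force"
python3 -m handwheel '[[-3,0,0,0],[0,0,4,0],[0,0,4,0],[0,0,4,0],[0,0,0,0]]' |grep -E "tcp|force"
python3 -m handwheel '[[0,0,4,0],[0,0,4,0],[0,0,4,0],[0,0,0,0],[0,0,0,0]]' |grep -E "tcp|force"
python3 cap.py side 264 158 65 52 11 s28;python3 cap.py top 295 155 45 45 13 t28
```

```text
30.9 yaw -119.42 T [0.03 0.   0.03] F [-0.2  0.1 -0.6] w 0.0848
tcp_pos: [0.5675, -0.0089, 0.1423]
wrist_force: [-0.7, -0.2, 0.3]
tcp_pos: [0.4592, 0.052, 0.1703]
wrist_force: [0.7, -0.1, -0.2]
tcp_pos: [0.3591, 0.1091, 0.1715]
wrist_force: [0.3, -0.3, 0.5]
```

View pics/s28.png

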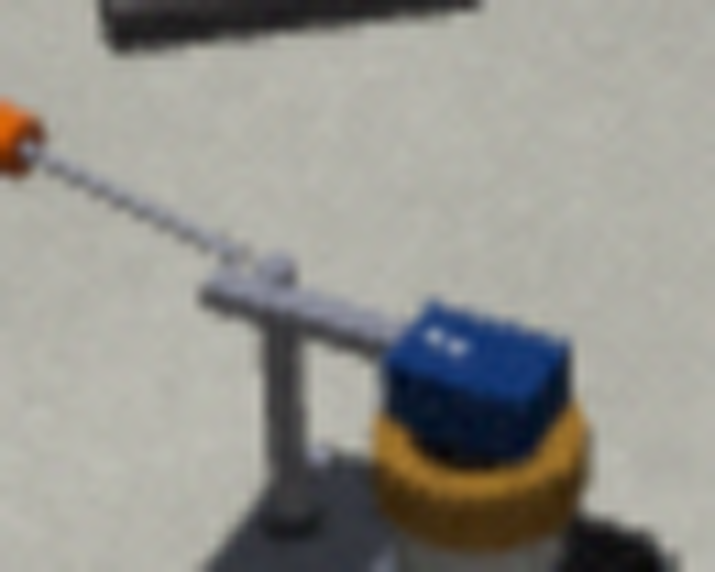

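View pics/t28.png

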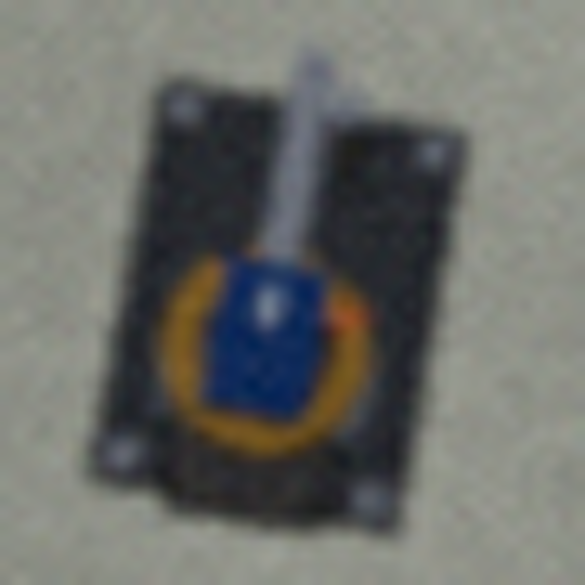

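```bash
python3 -c "
from rig import *
print(close_job())"
```

```text
the job is handed in; nothing more can be done
None
```

I fitted the larger blue key fully down over the tang and turned key and barrel clockwise about 0.48 rad until the arm met the post. I then turned the lock ring clockwise about 0.9 rad until it came hard against its seat, and nipped it up. The key is still on, the gripper is clear, and the job was handed in at about 32 s of the 64 s allowed.

**What my last checks showed:**
- **Nip torque:** it settled at 1.03 N m by the wrist sensor, with readings up to 1.13 N m on the last two turning steps. By calculation that puts about 13 to 15 N of arm on post. The contact force itself could not be read.
- **Arm against the post:** when the arm first met the post, torque rose to 1.27 N m for one step, about 16 to 18 N on the post by calculation, before I backed it off. That is below the 25 N limit.
- **Position:** the last pictures show the key seated and level with its arm against the +y side of the post. The ring's red mark has swung about 74° in all, which agrees with the barrel and ring turns added together.
- **Other things on the bench:** I felt no contact with any of them. The close-ups show the screwdriver unmoved and the handset's visible edge where it was. I did not take a final full picture of the rest.

**What disagreed:** the reported TCP height read about 33 mm lower than the true fingertips. My first attempt to grip the key therefore closed above it without touching it. I found the offset by lightly touching the top of the key (about 6 N), and the seating height on the barrel then came out exactly as expected.

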